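Mount the ring holder in the inclined setting block

ROBOT

A 6-joint arm with a two-finger parallel gripper is mounted at the origin on the work surface. World frame = base frame: x ahead of the robot, y to its left, z up, the work surface at z = 0. Lengths are in mm, angles in rad, forces in N, time in s.
With the tool pointing down it reaches from about 400 to 825 mm from the base axis. Payload 7 kg.
Tool frame: the origin (TCP) lies on the centre line of the jaws, within the pads' length; the fingertips stand ahead of it and the grasp point (between the pads) lies 2 mm behind it (arm.nose_length is the z of the fingertips in the tool frame, in mm); z points along the fingers, y is the direction in which the jaws open and shut (so a half turn about z gives the same grasp; the last joint's range is limited). The gripper opens to 85 mm and grips with 20 to 120 N. Pads are 22 mm wide; open, the fingers measure 114 mm over their backs; the gripper's body (76 mm by 85 mm) begins 54 mm behind the grasp point. The pads swing forward as they close: fully open they stand 13 mm farther back than shut.
Start: joints at [-0.956, 0.359, 0.012, 0, -1.224, -0.288], TCP at [216.657, -639.261, 248.302] pointing down, gripper open.
Joint ranges: [-3.07, 3.07], [-1.43, 2.12], [-1.02, 1.25], [-3.03, 1.67], [-3.05, -0], [-3.03, 3.03]. Speed limits (rad/s): [2.39, 2.39, 3.01, 3.14, 3.14, 3.14].

INTERFACE

Orientations are given as a unit quaternion [x, y, z, w].
In Python, from plant import arm gives the robot as it stands.
- The arm moves only by the tool play_rows, never from a script. Its argument "steps" is a list of rows, each a list of 5 numbers: the shift along the tool's x, y, z in units of 40 cm (1.0 is 40 cm), then the turn about the tool's z in units of 90 degrees (1.0 is 90 degrees), then the opening in per cent of the stroke, from 0 (shut) to 100 (fully open). In form: [[tx, ty, tz, spin, fingers], ...]. A call has 1 to 12 rows; each row is the pose to reach, as a shift and turn from the pose measured when the call began, along the tool's axes at that moment; what a row does not reach only later rows make up. A row lasts 1/8 s, in which the tool goes at most 62.5 mm and 10.7 degrees, less where a joint would pass 70% of its speed; a pose out of reach is approached as far as the arm can. A call with a number of a shift or a turn outside -1 to 1 is refused whole. A call with a gripper value outside its range is refused whole. The fingers move at their own pace and stop on an object; "force" is the grip in N (left out, the last holds). Time passes only in rows, so rows that repeat a pose let the fingers close. It gives the time, the measured TCP pose, the force and the opening at its end, in the units of the state.
- arm.get_obs(): the state, without advancing time (a new reading comes with each control period).
- arm.camera(name): name is "scene" or "side" or "wrist"; returns a dict with "img" (480x640x3 uint8, blue, green, red), "depth" (480x640 float32, mm along the optical axis (not along the pixel's ray), 0 where there is no reading), "fx", "fy", "cx", "cy" (pixels), "k1" (the pictures are not rectified: a ray, as slopes to the right and down, at radius r is drawn at 1 + k1 r^2 times it, then the intrinsics apply), "world_from_camera" (4x4, takes a point from camera to world coordinates); the wrist camera has in their place "tool_from_camera" (4x4, takes a point from camera to tool coordinates, whose origin is the TCP and whose axes are the flange's). Camera axes: x right, y up, looking along -z (the intrinsics and any distortion apply to the point x, -y, -z); pixel columns grow to the right and rows downward; lengths in mm; the calibration is good to about 2 mm. A picture is of the moment at which its call begins: read the wrist's pose just before it.
- arm.finish_job(): hands the job in, once; it reports no verdict.
The state is a dict: "t": time; "joint_pos": joint angles; "qvel": joint speeds; "tau": joint torques, N m; "tool_pos": TCP position; "tool_rot": TCP orientation; "wrist_force": force on the tool from outside, world axes, zero at the start; "moment": the same for the moment, N m; "opening": opening from 0.0 (shut) to 1.0 (fully open).
Only numpy, scipy, OpenCV 4.12 (cv2) and the standard library are available. Lean on these libraries where they do the work, as an engineer would, in place of code of your own. Each camera call takes 0.05 s, during which the arm holds its last target.

TASK

Lift the metal ring holder with the silver ring on it out of its wooden rest, set its foot into the leaning blue socket of the setting block, find the slots by feel, push it in against the spring and turn it clockwise about a quarter until it clicks home. Let go of it so that it stays locked, and leave the jar, the hammer and the steel ring mandrel alone.

Things in the scene. Friction and masses are not known exactly. Their poses are not given: they have to be found in the camera images.
- holder: Loose metal ring holder, about 0.28 kg (varies), 80 mm tall; origin at the centre of its underside, z along its axis. Round steel foot 34 mm in diameter, z = 0 to 32 mm, its lowest 5 mm chamfered to 26 mm. Aluminium grip block above, 46 mm along x, 24 mm along y, z = 32 to 66 mm. Brass stub with the silver ring (21 mm) on top. It starts upright in the rest. A half turn about z fits as well.
- holder_grip (a point): Point on the holder's axis 56 mm above its underside, in the grip block: a good height for the middle of the finger pads, closing along the holder's y (24 mm). Axes as the holder's.
- holder_lugs (a point): Point on the holder's axis level with the underside of its two bayonet lugs, 10 mm above its own underside. The lugs stick out of the foot along +x and -x: tips 25 mm from the axis, 8 mm wide, 6 mm thick.
- rest: Fixed block of light wood, 85 x 85 x 25 mm, with a 41 mm hole through its middle, origin at the centre of its underside. The holder hangs in it with the lugs on its top, its underside 15 mm above the bench: lift it straight up.
- block: Fixed setting block: dark steel base 124 mm in diameter, 22 mm tall, origin at the centre of its underside; two cheeks, 76 mm high and 108 mm over all, carry the leaning blue pot with the socket, 86 mm in diameter. The cheeks stay below the pot's rim. Inside the rim is a brass slot ring, fixed during the work.
- socket_mouth (a point): Centre of the socket's mouth, level with the rim and the slot ring's top, 92 mm above the bench. z points out along the socket's axis, 0.56 rad from vertical, roughly towards the robot. x points to the white index line on the rim. Ring bore 37 mm; its two opposite slots, 12 mm wide, lie anywhere within 0.5 rad either way of the index line: not measured, feel for them.
- spring_top (a point): Point on the socket's axis 11 mm below the mouth, where the holder's underside meets the spring plunger: no preload, 0.9 N per mm, 17 mm of travel. With the lugs resting on the ring beside the slots the underside stops 10 mm below the mouth; with the lugs over the slots it goes deeper. Axes as the mouth's.
- free_depth (a point): Point on the axis 24 mm below the mouth: with its underside here or deeper (bottom: 28 mm, 15 N) the lugs are under the ring and the holder can turn, clockwise only, looking into the mouth: 1.40 rad from mid-slot to mid-notch. Stops stand 5 degrees past the notches and past the other side of the slots. Part way the spring keeps the lugs under the ring, so one may regrasp. Axes as the mouth's.
- locked_depth (a point): Point on the axis 20 mm below the mouth: at the end of the turn the spring lifts the lugs 4 mm into the notches under the ring (the click), and the underside of the locked holder rests here, pressed up by about 8 N. It then neither turns freely nor pulls out. Axes as the mouth's.
- jar: Bystander: closed amber glass jar, 60 mm in diameter, 75 mm tall, upright, origin at the centre of its underside.
- hammer: Bystander: small hammer 220 mm long lying on the bench to the right of the block, along its own x axis, origin under its middle.
- mandrel: Bystander: steel ring mandrel, a slender cone 130 mm tall on a foot 56 mm in diameter, upright, origin at the centre of its underside.
There are look-alikes about, which are no part of the job. What is shaped like the holder but black is not meant.

How it is judged (in metres and radians):
On the way, in this order (a step that is already met when the one before it is completed fails the run):
1. the holder is lifted out of the rest (height (world z) of holder above 0.05 m), for 0.1 s.
2. the holder is pushed into the socket against the spring until its lugs are past the slot ring (z of holder in the frame of socket_mouth below -0.0225 m and angle between the z axis of holder and the z axis of socket_mouth, either way round below 0.15 rad), for 0.1 s.
At the end, for the whole second after the job is handed in: The holder is locked in the socket: at rest, its axis within 0.12 rad of the socket's, centred within 4 mm, and its underside 20 mm (18.2 to 21.8 mm) below the mouth, where only lugs caught in the notches keep it against the spring (z of holder in the frame of socket_mouth between -0.0218 and -0.0182 m and x of holder in the frame of socket_mouth between -0.004 and 0.004 m and y of holder in the frame of socket_mouth between -0.004 and 0.004 m and angle between the z axis of holder and the z axis of socket_mouth, either way round below 0.12 rad and linear speed of holder below 0.02 m/s); the robot touches nothing.
It fails at once if a bystander (jar, hammer or mandrel) is moved more than 20 mm (distance of any of jar, hammer, mandrel from where it was at the start of the episode above 0.02 m).
It also fails if it takes over 72 s, if anything falls off the work surface, if the arm or the gripper's body presses on something with over 40 N, if the wrist force passes 120 N, or if a joint passes its speed limit or range.

## Working session

There is one attempt and no reset: what is moved stays moved. The work goes in short steps, Python scripts to look and compute and a tool call to move; the robot and the scene stay as the last step left them, time stands still between calls to the robot, and variables do not carry over. Pictures are saved under pics/ and viewed, and the job is handed in when it is done.

Besides the shell and the picture viewer there is one more tool, called after "Emit:" by a JSON object that holds its "name" and its "arguments". play_rows: Moves the arm, as the interface text tells. Its arguments: {"type":"object","properties":{"steps":{"type":"array","items":{"type":"array","items":{"type":"number"}}},"force":{"type":"number"}},"required":["steps"]}

View pics/scene0.png

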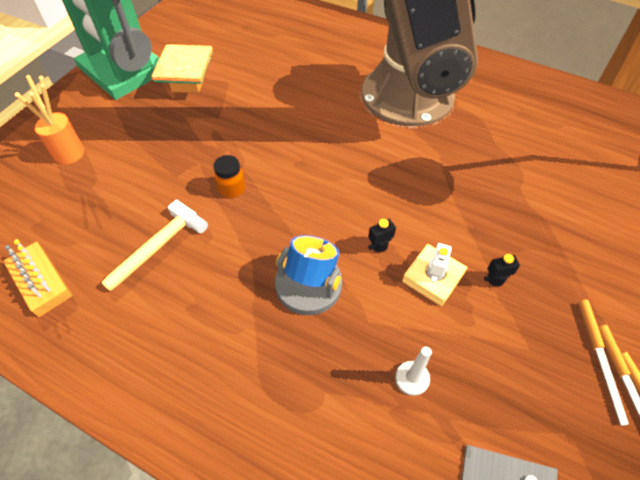

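View pics/side0.png

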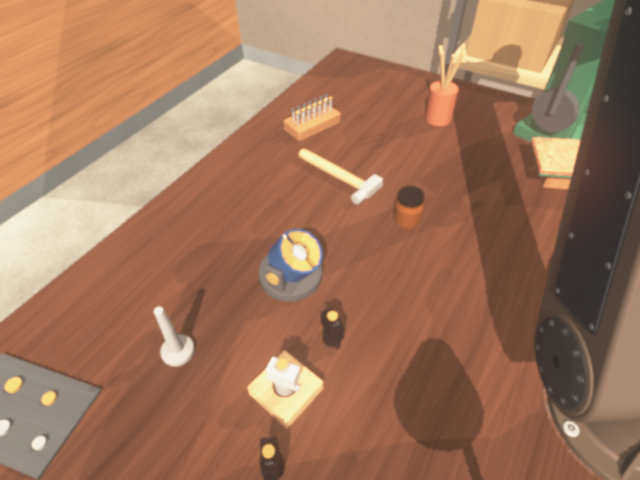

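View pics/wrist0.png

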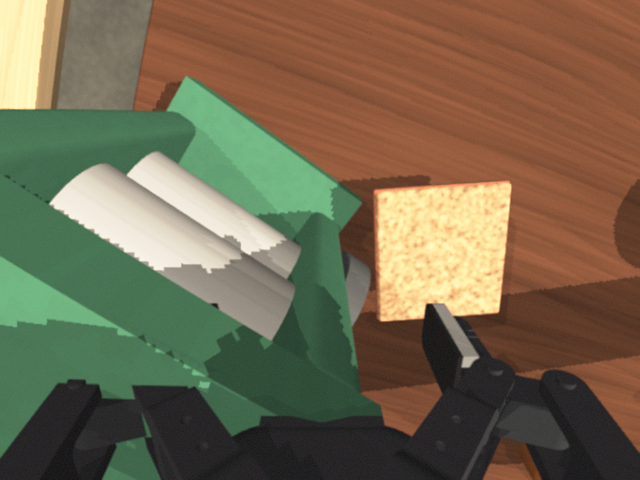

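```bash
cat >> h.py <<'E'
def cloud(d):
    # world points per pixel for fixed camera npz/dict
    H,W=d['depth'].shape; u,v=np.meshgrid(np.arange(W),np.arange(H))
    K=np.array([[d['fx'],0,d['cx']],[0,d['fy'],d['cy']],[0,0,1.]],float)
    p=cv2.undistortPoints(np.stack([u,v],-1).reshape(-1,1,2).astype(np.float64),K,np.array([float(d['k1']),0,0,0])).reshape(H,W,2)
    z=d['depth'].astype(float)
    P=np.stack([p[...,0]*z,-p[...,1]*z,-z],-1)
    if 'world_from_camera' in d: T=d['world_from_camera']
    else:
        T=np.eye(4);T[:3,:3]=R.from_quat(d['o_rot']).as_matrix();T[:3,3]=d['o_pos'];T=T@d['tool_from_camera']
    P=P@T[:3,:3].T+T[:3,3]; P[z<=0]=np.nan
    return P
def proj(d,X):
    if 'world_from_camera' in d: T=d['world_from_camera']
    else:
        T=np.eye(4);T[:3,:3]=R.from_quat(d['o_rot']).as_matrix();T[:3,3]=d['o_pos'];T=T@d['tool_from_camera']
    Q=(np.atleast_2d(X)-T[:3,3])@T[:3,:3]
    a=Q[:,0]/-Q[:,2];b=-Q[:,1]/-Q[:,2];s=1+d['k1']*(a*a+b*b)
    return np.stack([d['fx']*a*s+d['cx'],d['fy']*b*s+d['cy']],-1)
def crop(f,x0,y0,x1,y1,s,out):
    im=cv2.imread('pics/'+f+'.png')[y0:y1,x0:x1]
    cv2.imwrite('pics/'+out+'.png',cv2.resize(im,None,fx=s,fy=s,interpolation=cv2.INTER_CUBIC))
E
python3 - <<'E'
from h import *
for n,pts in (('scene',[(440,255),(445,251),(435,282),(415,270),(465,268),(381,232),(502,266),(314,246),(309,280),(308,302),(229,165),(413,378),(426,350),(187,217)]),('side',[(284,375),(283,362),(262,390),(300,250),(272,290),(332,320),(268,455)])):
    d=np.load(f'pics/{n}0.npz'); P=cloud(d)
    for u,v in pts: print(n,u,v,P[v,u].round(0))
    print((d['depth']>0).mean())
crop('scene0',400,225,480,310,7,'c1'); crop('scene0',260,220,360,320,6,'c2'); crop('side0',240,210,340,310,6,'c3')
crop('side0',235,310,360,480,4,'c4')
E
```

```text
scene 440 255 [484. 237.  88.]
scene 445 251 [475. 243.  92.]
scene 435 282 [499. 247.  24.]
scene 415 270 [493. 206.  25.]
scene 465 268 [445. 287.  25.]
scene 381 232 [469. 123.  63.]
scene 502 266 [438. 343.  64.]
scene 314 246 [561.  31.  76.]
scene 309 280 [626.  56.  77.]
scene 308 302 [639.  60.  20.]
scene 229 165 [ 467. -213.   75.]
scene 413 378 [689. 277.  38.]
scene 426 350 [675. 276. 127.]
scene 187 217 [ 587. -243.   24.]
0.995947265625
side 284 375 [464. 250.  80.]
side 283 362 [472. 238.  94.]
side 262 390 [499. 267.  24.]
side 300 250 [575.  30.  80.]
side 272 290 [597.  99.  21.]
side 332 320 [451. 129.  78.]
side 268 455 [419. 354.  81.]
0.9959895833333333
```

View pics/c1.png

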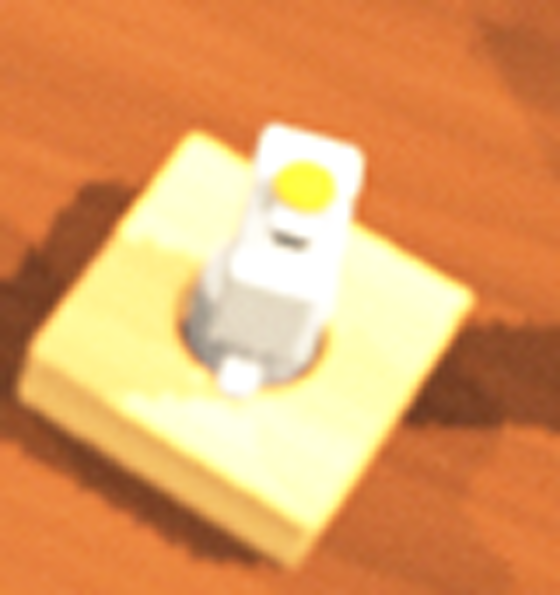

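View pics/c2.png

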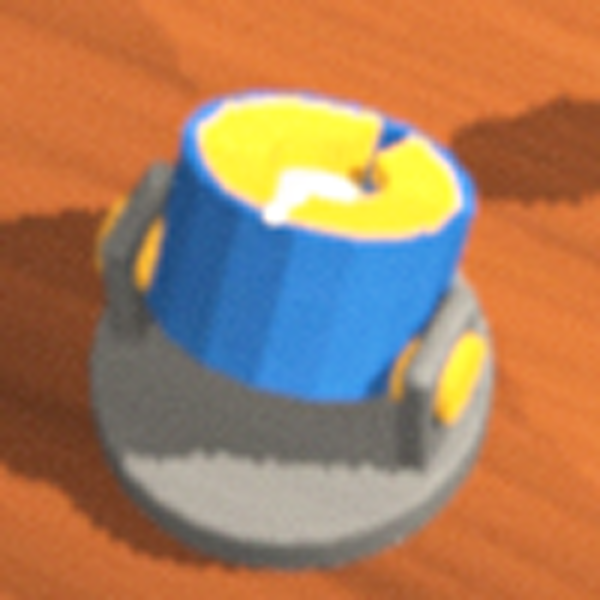

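View pics/c3.png

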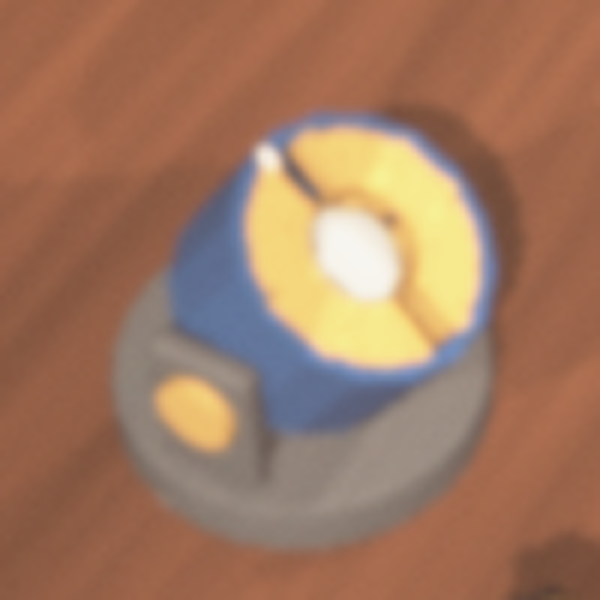

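View pics/c4.png

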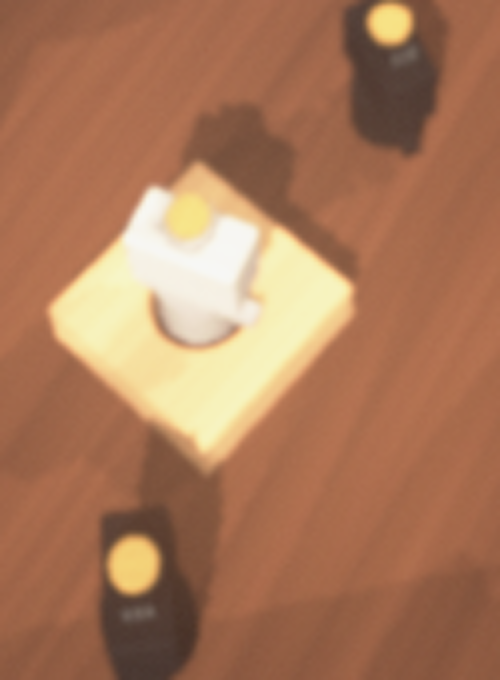

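Run:
```python
from h import *
for n in('scene','side'):
    d=np.load(f'pics/{n}0.npz'); P=cloud(d); im=d['img']
    # bench check
    # rest top
    def sel(c,r,z0,z1):
        m=(np.hypot(P[...,0]-c[0],P[...,1]-c[1])<r)&(P[...,2]>z0)&(P[...,2]<z1); return m
    c=(474,246)
    m=sel(c,70,21,29); q=P[m][:,:2].astype(np.float32); print(n,'rest',cv2.minAreaRect(q),len(q),np.median(P[m][:,2]))
    m=sel(c,45,75,86); q=P[m]; print('block top',len(q),np.median(q[:,2]),cv2.minAreaRect(q[:,:2].astype(np.float32)))
    m=sel(c,45,89,110); q=P[m]; print('stub',len(q),q.mean(0) if len(q) else 0)
    m=sel(c,70,12,200)&(P[...,2]>4)
    print(cv2.minEnclosingCircle(P[sel((580,50),80,15,24)][:,:2].astype(np.float32)))
    # socket yellow+rim
    m=sel((570,35),60,60,125)
    b,g,r=[im[...,i].astype(int) for i in range(3)]
    ye=m&(r>150)&(g>110)&(b<g*0.75)
    q=P[ye]; 
    for _ in range(5):
        ce=q.mean(0); U=np.linalg.svd(q-ce)[2][2]; e=(q-ce)@U; q=q[abs(e)<max(1.5,1.5*e.std())]
    U*=np.sign(U[2]); print('ring',len(q),ce.round(1),U.round(3),'tilt',np.arccos(U[2]),'az',np.arctan2(U[1],U[0]),e.std(), q[:,2].min(),q[:,2].max())
    print('bench z',np.median(P[sel((560,200),40,-20,20)][:,2]))
```

```text
scene rest ((475.4754638671875, 239.86892700195312), (83.7607421875, 86.75863647460938), 79.7122802734375) 1283 23.859312661779654
block top 185 79.40027076501019 ((475.88323974609375, 240.54296875), (45.937644958496094, 23.860898971557617), 7.6419830322265625)
stub 95 [479.5227325  240.77834193  92.16341603]
((601.2393798828125, 39.274452209472656), 61.91508102416992)
ring 461 [571.2  37.4  90.3] [-0.536 -0.012  0.844] tilt 0.565489591425511 az -3.1198756531361664 0.6318204404666309 68.78076646308205 110.85108250205394
bench z -0.9462306801688101
side rest ((472.6441345214844, 241.57875061035156), (85.55931854248047, 85.95645141601562), 80.08837890625) 1840 24.573329588683578
block top 313 80.10388891836283 ((472.5881042480469, 242.2562713623047), (46.17987823486328, 23.75434112548828), 8.009909629821777)
stub 163 [473.31660841 243.10090245  92.73099408]
((595.638916015625, 40.915042877197266), 62.3111686706543)
ring 579 [568.1  39.9  91.6] [-0.527 -0.01   0.85 ] tilt 0.5547743782783577 az -3.1224945778363065 0.8302495531889991 71.66609820566009 110.99801774208436
bench z -0.8465243564158413
```

Run:
```python
from h import *
U=np.array([-np.sin(.56)*np.cos(0.02),-np.sin(.56)*np.sin(.02),np.cos(.56)])
for n,c0 in(('scene',(571.2,37.4,90.3)),('side',(568.1,39.9,91.6))):
    d=np.load(f'pics/{n}0.npz'); P=cloud(d); im=d['img']
    ex=np.array([0,0,1.])-U*U[2]; ex/=np.linalg.norm(ex); ey=np.cross(U,ex)
    q=P-np.array(c0); h=q@U; a=q@ex; b=q@ey
    m=(abs(h)<3)&(np.hypot(a,b)<60)
    pts=np.stack([a[m],b[m]],-1).astype(np.float32)
    (cx,cy),r=cv2.minEnclosingCircle(pts); C=np.array(c0)+cx*ex+cy*ey
    e=cv2.fitEllipse(cv2.convexHull(pts)); print(n,'enc',C.round(1),r,'ell',(np.array(c0)+e[0][0]*ex+e[0][1]*ey).round(1),e[1],'h',np.median(h[m]))
    # rectified picture, 6px/mm, ex up, ey left (view looking into mouth: along -U, up=ex, right = ? )
    C=np.array(c0)+e[0][0]*ex+e[0][1]*ey
    g=np.arange(-50,50,0.2); X=C+ (-g)[:,None,None]*ex + (-g)[None,:,None]*ey
    uv=proj(d,X.reshape(-1,3)).reshape(len(g),len(g),2).astype(np.float32)
    cv2.imwrite(f'pics/rect_{n}.png',cv2.remap(im,uv[...,0],uv[...,1],cv2.INTER_CUBIC))
    cv2.imwrite(f'pics/recth_{n}.png',np.clip(128+6*cv2.remap(((P-C)@U).astype(np.float32),uv[...,0],uv[...,1],cv2.INTER_NEAREST),0,255))
ims=[cv2.imread(f'pics/{k}_{n}.png') for k in('rect','recth') for n in('scene','side')]
cv2.imwrite('pics/rects.png',cv2.resize(np.vstack([np.hstack(ims[:2]),np.hstack(ims[2:])]),(600,600)))
```

```text
scene enc [572.1  39.1  90.9] 45.07769775390625 ell [572.4  38.   91.1] (86.2723617553711, 88.63924407958984) h -0.1862625325015828
side enc [569.4  38.8  92.4] 44.42290496826172 ell [569.1  39.2  92.2] (86.56953430175781, 87.69812774658203) h -0.09137837521561731[ WARN:0@0.807] global loadsave.cpp:1063 imwrite_ Unsupported depth image for selected encoder is fallbacked to CV_8U.
```

View pics/rects.png

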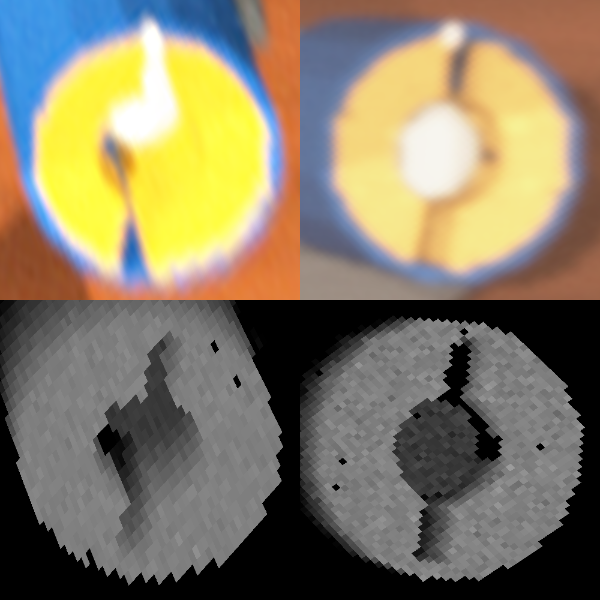

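Emit:
{"name": "play_rows", "arguments": {"steps": [[-0.937,0.709,0,-0.94,60],[-0.937,0.709,0,-0.94,60],[-0.937,0.709,0,-0.94,60],[-0.937,0.709,0,-0.94,60],[-0.937,0.709,0,-0.94,60],[-0.937,0.709,0,-0.94,60],[-0.937,0.709,0,-0.94,60],[-0.937,0.709,0,-0.94,60],[-0.937,0.709,0,-0.94,60]], "force": 60}}

```text
t: 1.27
tool_pos: [481.6, -248.1, 247.6]
tool_rot: [0.786, -0.618, -0.001, -0.0]
wrist_force: [-0.7, -0.6, 0.0]
opening: 0.602
```

```bash
cat >> h.py <<'E'
def st():
    o=arm.get_obs(); M=R.from_quat(o['tool_rot']).as_matrix()
    print('t',round(o['t'],2),'pos',o['tool_pos'].round(1),'J',o['joint_pos'].round(3),'F',o['wrist_force'].round(1),'M',o['moment'].round(2),'op',round(o['opening'],3)); print(M.round(4)); return o,M
def go(target,M,p):
    s=M.T@(np.array(target)-p)/400; return s.round(4)
E
python3 -c "
from h import *
o,M=st(); print(np.arctan2(M[1,1],M[0,1]), go((474,241.3,200),M,o['tool_pos']))"
```

```text
t 1.27 pos [ 481.6 -248.1  247.6] J [-1.150e-01  1.410e-01 -2.820e-01 -1.000e-03 -1.149e+00  3.530e-01] F [-0.7 -0.6  0. ] M [-0.1  -0.02  0.01] op 0.602
[[ 2.352e-01 -9.720e-01 -8.000e-04]
 [-9.720e-01 -2.352e-01  1.400e-03]
 [-1.500e-03  5.000e-04 -1.000e+00]]
-2.9042183289329273 [-1.1935 -0.2693  0.1208]
```

Emit:
{"name": "play_rows", "arguments": {"steps": [[-0.99,-0.22,0,-0.936,60],[-0.99,-0.22,0,-0.936,60],[-0.99,-0.22,0,-0.936,60],[-0.99,-0.22,0,-0.936,60],[-0.99,-0.22,0,-0.936,60],[-0.99,-0.22,0,-0.936,60],[-0.99,-0.22,0,-0.936,60],[-0.99,-0.22,0,-0.936,60],[-0.99,-0.22,0,-0.936,60]]}}

```text
t: 2.4
tool_pos: [473.9, 157.2, 248.0]
tool_rot: [0.998, 0.067, -0.001, -0.001]
wrist_force: [0.7, 0.1, -0.5]
opening: 0.597
```

```bash
python3 -c "
from h import *
o,c=shot('wrist','w1')
o,M=st(); print(np.arctan2(M[1,1],M[0,1]), go((474,241.3,200),M,o['tool_pos']))"
```

```text
t 2.45 pos [473.9 156.9 248.1] J [ 0.713  0.067 -0.365 -0.002 -1.138  0.991] F [-0.   0.6  0.8] M [ 0.03  0.   -0.05] op 0.602
[[ 9.913e-01  1.316e-01 -1.100e-03]
 [ 1.316e-01 -9.913e-01  1.100e-03]
 [-9.000e-04 -1.300e-03 -1.000e+00]]
-1.4388140418883095 [ 0.0281 -0.209   0.1204]
```

View pics/w1.png

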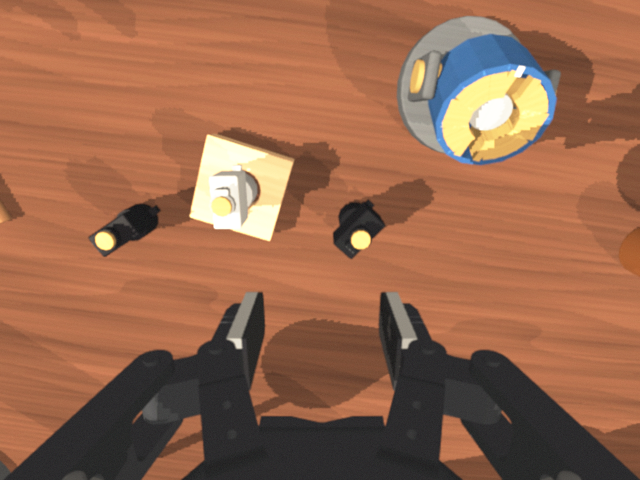

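Run:
```python
from h import *
d=np.load('pics/w1.npz'); P=cloud(d); im=d['img']
def sel(c,r,z0,z1): return (np.hypot(P[...,0]-c[0],P[...,1]-c[1])<r)&(P[...,2]>z0)&(P[...,2]<z1)
m=sel((474,241),70,21,29); print('rest',cv2.minAreaRect(P[m][:,:2].astype(np.float32)),np.median(P[m][:,2]))
m=sel((474,241),40,76,85); print('top',cv2.minAreaRect(P[m][:,:2].astype(np.float32)),np.median(P[m][:,2]),m.sum())
m=sel((474,241),40,93,110); print('ring',P[m].mean(0),np.median(P[m][:,2]))
m=sel((598,40),70,16,26); print('base',cv2.minEnclosingCircle(P[m][:,:2].astype(np.float32)))
b,g,r=[im[...,i].astype(int) for i in range(3)]
ye=sel((570,38),60,60,125)&(r>150)&(g>110)&(b<g*0.75); q=P[ye]
for _ in range(5):
    ce=q.mean(0); U=np.linalg.svd(q-ce)[2][2]; e=(q-ce)@U; q=q[abs(e)<max(1.5,1.5*e.std())]
U*=np.sign(U[2]); print('ring',len(q),ce,U,np.arccos(U[2]),np.arctan2(U[1],U[0]),e.std())
ex=np.array([0,0,1.])-U*U[2]; ex/=np.linalg.norm(ex); ey=np.cross(U,ex)
h=(P-ce)@U;a=(P-ce)@ex;b=(P-ce)@ey; m=(abs(h)<2.5)&(np.hypot(a,b)<60)
pts=np.stack([a[m],b[m]],-1).astype(np.float32); E=cv2.fitEllipse(cv2.convexHull(pts)); C=ce+E[0][0]*ex+E[0][1]*ey; print('C',C,E[1],cv2.minEnclosingCircle(pts))
g=np.arange(-50,50,0.2); X=C+(-g)[:,None,None]*ex+(-g)[None,:,None]*ey
uv=proj(d,X.reshape(-1,3)).reshape(500,500,2).astype(np.float32)
A=cv2.remap(im,uv[...,0],uv[...,1],cv2.INTER_CUBIC)
B=np.clip(128+6*cv2.remap(((P-C)@U).astype(np.float32),uv[...,0],uv[...,1],cv2.INTER_NEAREST),0,255).astype(np.uint8)
cv2.imwrite('pics/rw1.png',np.hstack([A,cv2.cvtColor(B,cv2.COLOR_GRAY2BGR)])[:, :800])
```

```text
rest ((476.3496398925781, 240.066162109375), (85.33338928222656, 85.60165405273438), 79.74390411376953) 24.933695818660368
top ((476.84356689453125, 240.1766815185547), (44.91877365112305, 24.740503311157227), 8.003302574157715) 80.69329315426461 931
ring [476.94873815 240.01289185  94.86900404] 94.93715960077753
base ((600.290283203125, 39.24080276489258), 61.861141204833984)
ring 4513 [574.97547152  38.68845216  94.04749215] [-0.53108964 -0.00991506  0.84725763] 0.5599952599132402 -3.12292554388383 0.620886049698986
C [572.36143837  37.90794374  92.39979415] (86.24321746826172, 88.85022735595703) ((-3.599858045578003, -0.004448064602911472), 44.742652893066406)<stdin>:19: RuntimeWarning: invalid value encountered in cast
```

View pics/rw1.png

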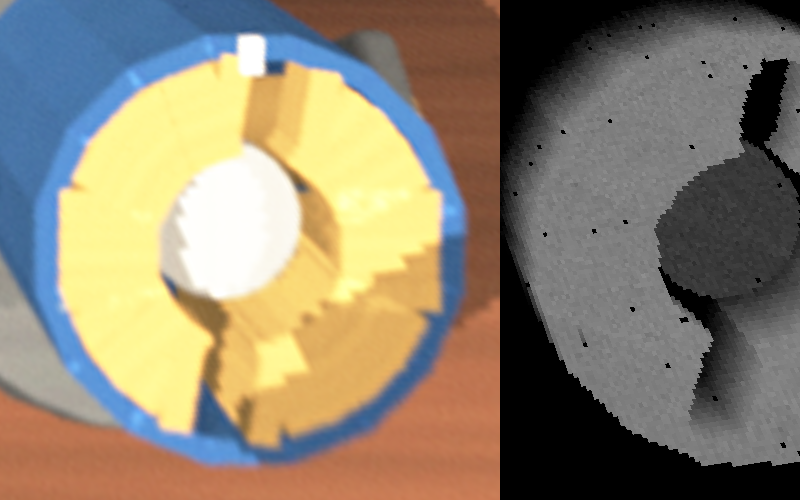

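Emit:
{"name": "play_rows", "arguments": {"steps": [[0.0334,-0.206,0.2,-0.005,60],[0.0334,-0.206,0.2,-0.005,60],[0.0334,-0.206,0.22,-0.005,60],[0.0334,-0.206,0.32,-0.005,60],[0.0334,-0.206,0.4,-0.005,60],[0.0334,-0.206,0.448,-0.005,60],[0.0334,-0.206,0.448,-0.005,60]]}}

```text
t: 3.32
tool_pos: [475.9, 238.9, 68.3]
tool_rot: [0.998, 0.068, -0.001, 0.0]
wrist_force: [-0.5, 0.3, 0.1]
opening: 0.602
```

Run:
```python
from h import *
o,c=shot('wrist','w2')
o,M=st(); print(np.arctan2(M[1,0],M[0,0]))
o2,c2=shot('side','s2'); crop('s2',200,280,400,440,4,'s2c')
```

```text
t 3.38 pos [476.5 239.6  69.4] J [ 0.833  0.318 -0.52  -0.002 -0.734  0.876] F [-1.1  0.6  0.4] M [ 0.01 -0.06  0.01] op 0.602
[[ 9.906e-01  1.365e-01 -1.200e-03]
 [ 1.365e-01 -9.906e-01  6.000e-04]
 [-1.100e-03 -7.000e-04 -1.000e+00]]
0.13693416095040867
```

View pics/w2.png

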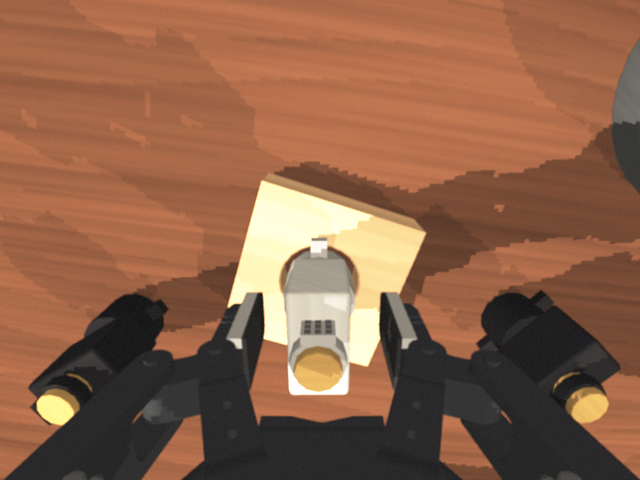

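View pics/s2c.png

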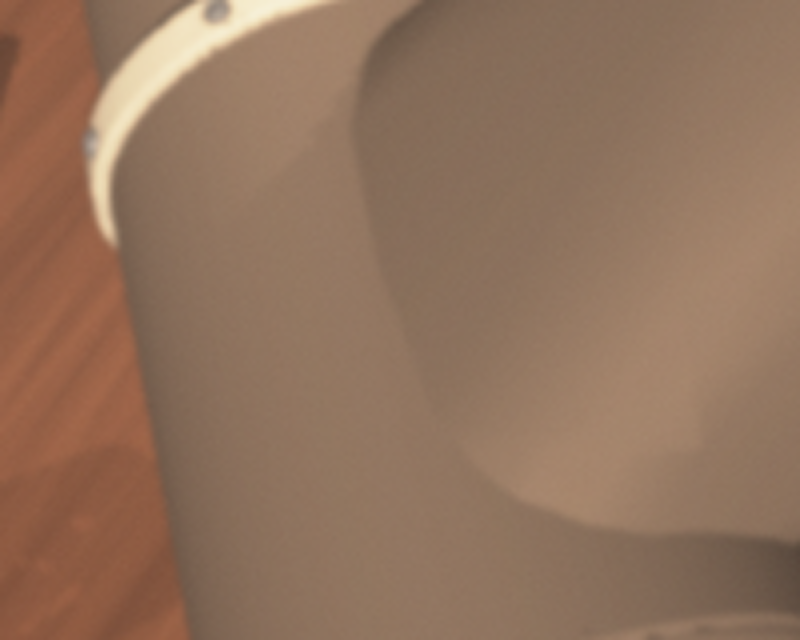

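Emit:
{"name": "play_rows", "arguments": {"steps": [[0,0,0,0,15],[0,0,0,0,15],[0,0,0,0,15],[0,0,0,0,15],[0,0,0,0,15]], "force": 80}}

```text
t: 4.05
tool_pos: [477.6, 240.5, 71.5]
tool_rot: [0.998, 0.069, 0.001, -0.001]
wrist_force: [-0.3, -1.4, 6.8]
opening: 0.267
```

```bash
python3 -c "
from h import *
st()"
```

```text
t 4.05 pos [477.6 240.5  71.5] J [ 0.833  0.315 -0.518 -0.001 -0.735  0.876] F [-0.3 -1.4  6.8] M [-0.59  0.1   0.01] op 0.267
[[ 0.9905  0.1374  0.0017]
 [ 0.1374 -0.9905  0.0028]
 [ 0.0021 -0.0025 -1.    ]]
```

Emit:
{"name": "play_rows", "arguments": {"steps": [[0,0,-0.1,0,15],[0,0,-0.22,0,15],[0,0,-0.34,0,15],[0,0,-0.45,0,15],[0,0,-0.45,0,15]]}}

```text
t: 4.68
tool_pos: [478.6, 241.0, 255.7]
tool_rot: [0.998, 0.069, 0.004, -0.004]
wrist_force: [0.1, -0.0, -3.9]
opening: 0.261
```

```bash
python3 -c "
from h import *
st(); shot('wrist','w3')"
```

```text
t 4.67 pos [478.6 241.  255.7] J [ 0.833  0.118 -0.29   0.    -1.151  0.876] F [ 0.1 -0.  -3.9] M [ 0.06  0.01 -0.02] op 0.261
[[ 0.9905  0.1375  0.0073]
 [ 0.1374 -0.9905  0.008 ]
 [ 0.0084 -0.0069 -0.9999]]
```

View pics/w3.png

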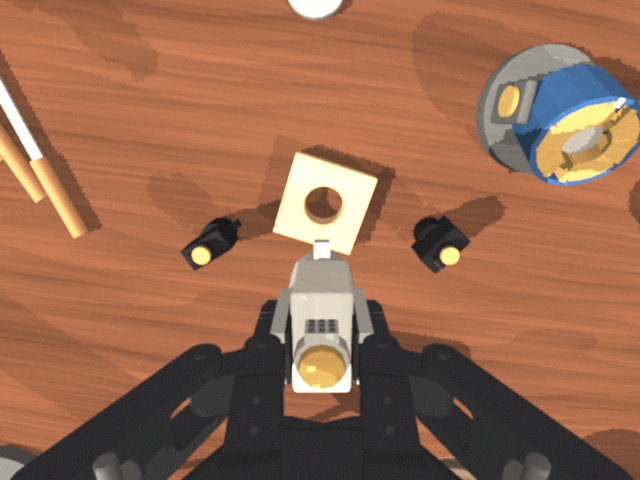

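Run:
```python
import numpy as np
from scipy.optimize import least_squares
q=np.array([[.359,.011],[.141,-.282],[.067,-.365],[.318,-.52],[.118,-.29]])
p=np.array([[216.5,-638.8,247.4],[481.6,-248.1,247.6],[473.9,156.9,248.1],[476.5,239.6,69.4],[478.6,241,255.7]])
q1=np.array([-.956,-.115,.713,.833,.833])
def f(v):
    a,L2,L3,h,d=v[:5]; ph=q[:,0]-q[:,1]; 
    x=a+L2*np.sin(q[:,0])+L3*np.cos(ph)
    z=h+L2*np.cos(q[:,0])-L3*np.sin(ph)
    X=x*np.cos(q1)-d*np.sin(q1);Y=x*np.sin(q1)+d*np.cos(q1)
    return np.r_[X-p[:,0],Y-p[:,1],z-p[:,2]]
s=least_squares(f,[100,400,400,200,-190]);print(s.x,s.fun.round(1))
```

```text
[   1.62810584  595.66157925  463.63484631 -151.95000836 -191.50945361] [ 0.1  1.2  1.2  0.2 -2.4  0.  -0.4  0.8  0.1 -1.8  0.2 -0.1  0.2 -0.2
 -0.1]
```

Emit:
{"name": "play_rows", "arguments": {"steps": [[0.65,1.0,-0.24,0,15],[0.65,1.0,-0.24,0,15],[0.65,1.0,-0.24,0,15],[0.65,1.0,-0.24,0,15],[0.65,1.0,-0.24,0,15],[0.65,1.0,-0.24,0,15],[0.65,1.0,-0.24,0,15],[0.65,1.0,-0.24,0,15],[0.65,1.0,-0.24,0,15]]}}

```text
t: 5.85
tool_pos: [790.4, -124.1, 343.2]
tool_rot: [0.998, 0.067, -0.001, -0.003]
wrist_force: [0.1, 0.7, -3.0]
opening: 0.265
```

```bash
python3 -c "
from h import *
st()"
```

```text
t 5.85 pos [ 790.4 -124.1  343.2] J [ 0.084  0.55   0.526 -0.006 -1.548  1.621] F [ 0.1  0.7 -3. ] M [0.1  0.02 0.04] op 0.265
[[ 0.9911  0.133  -0.0017]
 [ 0.133  -0.9911  0.0057]
 [-0.001  -0.0059 -1.    ]]
```

Emit:
{"name": "play_rows", "arguments": {"steps": [[0.6,0.2,0,0,15],[0.6,0.2,0,0,15],[0.6,0.2,0,0,15],[0.6,0.2,0,0,15],[0.6,0.2,0,0,15],[0.6,0.2,0,0,15]]}}

```text
t: 6.6
tool_pos: [969.2, -159.3, 309.8]
tool_rot: [0.997, 0.067, 0.027, 0.007]
wrist_force: [-0.0, -0.1, -0.7]
opening: 0.265
```

```bash
python3 -c "
from h import *
st()"
```

```text
t 6.6 pos [ 969.2 -159.3  309.8] J [ 0.038  0.974  1.251  0.012 -1.793  1.669] F [-0.  -0.1 -0.7] M [-0.02  0.28 -0.04] op 0.265
[[ 0.9896  0.1327  0.0548]
 [ 0.1334 -0.991  -0.0096]
 [ 0.053   0.0168 -0.9985]]
```

Emit:
{"name": "play_rows", "arguments": {"steps": [[1.0,0.13,-0.3,0,15],[1.0,0.13,-0.3,0,15],[1.0,0.13,-0.3,0,15],[1.0,0.13,-0.3,0,15],[1.0,0.13,-0.3,0,15],[1.0,0.13,-0.3,0,15],[1.0,0.13,-0.3,0,15],[1.0,0.13,-0.3,0,15]]}}

```text
t: 7.6
tool_pos: [1005.3, -123.2, 293.1]
tool_rot: [0.996, 0.066, 0.056, 0.015]
wrist_force: [0.9, -0.5, -2.9]
opening: 0.267
```

```bash
python3 -c "
from h import *
st()"
```

```text
t 7.6 pos [1005.3 -123.2  293.1] J [ 0.08   0.998  1.251  0.032 -1.713  1.63 ] F [ 0.9 -0.5 -2.9] M [ 0.11  0.5  -0.03] op 0.267
[[ 0.985   0.1307  0.1129]
 [ 0.1341 -0.9907 -0.0229]
 [ 0.1089  0.0377 -0.9933]]
```

Emit:
{"name": "play_rows", "arguments": {"steps": [[1.0,0.0,-1.0,0,15],[1.0,0.0,-1.0,0,15],[1.0,0.0,-1.0,0,15],[1.0,0.0,-1.0,0,15]]}}

```text
t: 8.1
tool_pos: [985.2, -82.6, 384.1]
tool_rot: [0.994, 0.067, 0.084, 0.022]
wrist_force: [-0.6, -0.7, -3.0]
opening: 0.266
```

```bash
python3 -c "
from h import *
st()"
```

```text
t 8.1 pos [985.2 -82.6 384.1] J [ 0.131  0.908  1.252  0.056 -1.748  1.588] F [-0.6 -0.7 -3. ] M [0.12 0.74 0.03] op 0.266
[[ 0.9769  0.1287  0.1703]
 [ 0.1362 -0.9901 -0.033 ]
 [ 0.1644  0.0554 -0.9848]]
```

Emit:
{"name": "play_rows", "arguments": {"steps": [[1.0,-0.4,-0.5,0,15],[1.0,-0.4,-0.5,0,15],[1.0,-0.4,-0.5,0,15]]}}

```text
t: 8.48
tool_pos: [996.2, 0.5, 406.9]
tool_rot: [0.991, 0.067, 0.11, 0.027]
wrist_force: [0.5, -0.3, -2.8]
opening: 0.261
```

```bash
python3 -c "
from h import *
st()"
```

```text
t 8.47 pos [9.962e+02 5.000e-01 4.069e+02] J [ 0.225  0.893  1.251  0.088 -1.717  1.503] F [ 0.5 -0.3 -2.8] M [ 0.15  0.91 -0.01] op 0.261
[[ 0.9666  0.1277  0.2222]
 [ 0.1395 -0.9895 -0.0381]
 [ 0.215   0.0679 -0.9742]]
```

Emit:
{"name": "play_rows", "arguments": {"steps": [[1.0,-0.8,-0.3,0,15],[1.0,-0.8,-0.3,0,15],[1.0,-0.8,-0.3,0,15]]}}

```text
t: 8.85
tool_pos: [1006.5, 118.0, 408.1]
tool_rot: [0.988, 0.068, 0.134, 0.028]
wrist_force: [-0.6, -0.4, -3.3]
opening: 0.263
```

```bash
python3 -c "
from h import *
st()"
```

```text
t 8.85 pos [1006.5  118.   408.1] J [ 0.351  0.904  1.25   0.128 -1.673  1.386] F [-0.6 -0.4 -3.3] M [ 0.16  1.12 -0.04] op 0.263
[[ 0.955   0.1272  0.2679]
 [ 0.1423 -0.9891 -0.0375]
 [ 0.2602  0.0739 -0.9627]]
```

Emit:
{"name": "play_rows", "arguments": {"steps": [[1.0,-0.9,-0.1,0,15],[1.0,-0.9,-0.1,0,15],[1.0,-0.9,-0.1,0,15]]}}

```text
t: 9.22
tool_pos: [1015.9, 232.3, 388.5]
tool_rot: [0.985, 0.069, 0.157, 0.027]
wrist_force: [0.5, 0.3, -2.7]
opening: 0.265
```

```bash
python3 -c "
from h import *
st()"
```

```text
t 9.22 pos [1015.9  232.3  388.5] J [ 0.466  0.939  1.25   0.17  -1.608  1.275] F [ 0.5  0.3 -2.7] M [ 0.13  1.34 -0.07] op 0.265
[[ 0.9409  0.1277  0.3137]
 [ 0.1447 -0.989  -0.0314]
 [ 0.3062  0.075  -0.949 ]]
```

Emit:
{"name": "play_rows", "arguments": {"steps": [[1.0,-0.8,0.0,0,15],[1.0,-0.8,0.0,0,15],[1.0,-0.8,0.0,0,15]]}}

```text
t: 9.6
tool_pos: [1024.8, 324.5, 362.7]
tool_rot: [0.98, 0.07, 0.183, 0.023]
wrist_force: [0.0, -0.3, -3.4]
opening: 0.265
```

Emit:
{"name": "play_rows", "arguments": {"steps": [[1.0,-0.3,0.0,0,15],[1.0,-0.3,0.0,0,15],[1.0,-0.3,0.0,0,15]]}}

```text
t: 9.98
tool_pos: [1047.1, 349.6, 352.7]
tool_rot: [0.974, 0.071, 0.212, 0.019]
wrist_force: [0.1, 0.6, -3.1]
opening: 0.265
```

```bash
python3 -c "
from h import *
st()"
```

```text
t 9.97 pos [1047.1  349.6  352.7] J [ 0.568  1.005  1.251  0.233 -1.454  1.164] F [ 0.1  0.6 -3.1] M [ 0.01  1.79 -0.01] op 0.265
[[ 0.8997  0.1308  0.4165]
 [ 0.1469 -0.9891 -0.0066]
 [ 0.4111  0.0671 -0.9091]]
```

Emit:
{"name": "play_rows", "arguments": {"steps": [[1.0,-0.2,0.0,0,15],[1.0,-0.2,0.0,0,15],[1.0,-0.2,0.0,0,15]]}}

```text
t: 10.35
tool_pos: [1068.8, 359.6, 354.9]
tool_rot: [0.968, 0.072, 0.242, 0.014]
wrist_force: [0.1, 0.9, -3.2]
opening: 0.265
```

```bash
python3 -c "
from h import *
st()"
```

```text
t 10.35 pos [1068.8  359.6  354.9] J [ 0.57   1.017  1.251  0.254 -1.385  1.156] F [ 0.1  0.9 -3.2] M [-0.05  2.02 -0.  ] op 0.265
[[ 0.8727  0.1327  0.4698]
 [ 0.1463 -0.9892  0.0075]
 [ 0.4658  0.0622 -0.8827]]
```

One more step lands at the required tilt.

Emit:
{"name": "play_rows", "arguments": {"steps": [[1.0,0.2,0.0,0,15],[1.0,0.2,0.0,0,15],[1.0,0.2,0.0,0,15]]}}

```text
t: 10.72
tool_pos: [1101.1, 311.6, 373.9]
tool_rot: [0.96, 0.072, 0.27, 0.011]
wrist_force: [-0.3, -0.3, -3.4]
opening: 0.268
```

```bash
python3 -c "
from h import *
o,M=st(); U=np.array([-.531,-.010,.847]); print(np.degrees(np.arccos(-M[:,2]@U)))"
```

```text
t 10.72 pos [1101.1  311.6  373.9] J [ 0.516  1.007  1.251  0.251 -1.326  1.205] F [-0.3 -0.3 -3.4] M [-0.09  2.17  0.  ] op 0.268
[[ 0.8434  0.1326  0.5206]
 [ 0.1445 -0.9893  0.0179]
 [ 0.5174  0.0602 -0.8536]]
1.5625082960010763
```

Run:
```python
from h import *
o,c=shot('wrist','w4'); d=np.load('pics/w4.npz'); P=cloud(d)
M=R.from_quat(d['o_rot']).as_matrix(); Q=(P-d['o_pos'])@M
for (u0,u1,v0,v1) in [(295,345,378,392),(300,345,350,385),(300,340,270,310),(316,326,240,256),(285,355,262,330)]:
    q=Q[v0:v1,u0:u1].reshape(-1,3); print((u0,v0),np.nanmedian(q,0).round(1),np.nanpercentile(q,5,axis=0).round(1),np.nanpercentile(q,95,axis=0).round(1))
ex=np.array([.847,.016,.531]); U=np.array([-.5308,-.0099,.8474]); ex-=U*(ex@U); ex/=np.linalg.norm(ex)
tx=M[:,0]; z=M[:,2]
print('angle of tool x from ex about tool z',np.arctan2(np.cross(ex,tx)@z,ex@tx))
for k in (60,30):
    T=np.array([571.9,38.2,92])+U*(k+55); print(k,T, go(T,M,o['tool_pos']))
```

```text
(295, 378) [-18.2  -0.5  -8.6] [-290.2  -10.4  -22.9] [ -5.    8.9 283.6]
(300, 350) [  0.    0.3 -22.1] [ -7.7  -6.9 -23.1] [  5.8   7.6 -17.9]
(300, 270) [21.6 -0.8 -5.8] [15.8 -7.5 -9.2] [22.3  6.2  9.7]
(316, 240) [20.7 -0.2 41.5] [16.9 -2.7 40.4] [24.6  1.8 42.5]
(285, 262) [18.2 -0.8 -7.4] [  4.6 -14.6 -14.1] [22.3 11.4 47.1]
angle of tool x from ex about tool z -0.12881435448268616
60 [510.858   37.0615 189.451 ] [-1.5823  0.4557 -0.3867]
30 [526.782   37.3585 164.029 ] [-1.5815  0.4564 -0.3117]
```

View pics/w4.png

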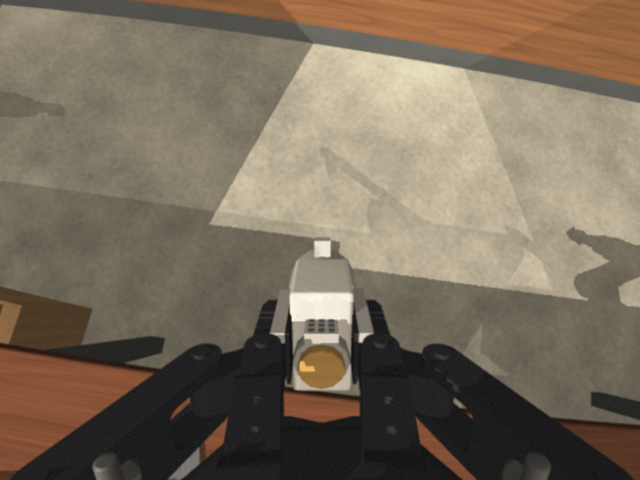

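Emit:
{"name": "play_rows", "arguments": {"steps": [[-0.8,0.23,-0.5,0.17,15],[-0.8,0.23,-0.5,0.17,15],[-0.8,0.23,-0.5,0.17,15],[-0.8,0.23,-0.5,0.17,15],[-0.8,0.23,-0.5,0.17,15],[-0.8,0.23,-0.5,0.17,15],[-0.8,0.23,-0.5,0.17,15],[-0.8,0.23,-0.5,0.17,15]]}}

```text
t: 11.78
tool_pos: [735.4, 166.2, 386.9]
tool_rot: [0.961, -0.058, 0.27, -0.025]
wrist_force: [1.3, 0.4, -2.1]
opening: 0.265
```

```bash
cat >> h.py <<'E'
U=np.array([-.5308,-.0099,.8474]); U/=np.linalg.norm(U)
EX=np.array([0,0,1.])-U*U[2]; EX/=np.linalg.norm(EX); EY=np.cross(U,EX)
C=np.array([571.9,38.2,92.])
def rel(H=57.0):
    o,M=st(); z=M[:,2]
    tx=M[:,0]; ang=np.arctan2(np.cross(EX,tx)@z,EX@tx)
    B=o['tool_pos']+z*H   # underside centre
    b=B-C; print('underside in mouth: ex %.1f ey %.1f z %.1f'%(b@EX,b@EY,b@U),'angle',round(ang,3),'tilt err',round(float(np.arccos(min(1,-z@U))),3),'F tool',(M.T@o['wrist_force']).round(1),'M tool',(M.T@o['moment']).round(2))
    return o,M
E
python3 -c "
from h import *
o,M=rel()
for k in (60,30):
    T=C+U*(k+57); print(k,T, go(T,M,o['tool_pos']))"
```

```text
t 11.78 pos [735.4 166.2 386.9] J [ 0.594  0.144 -0.245  0.42  -0.749  0.609] F [ 1.3  0.4 -2.1] M [0.03 1.98 0.04] op 0.265
[[ 0.8475 -0.097   0.5219]
 [-0.1243 -0.9921  0.0174]
 [ 0.5161 -0.0797 -0.8528]]
underside in mouth: ex 296.5 ey 125.3 z 104.9 angle 0.141 tilt err 0.013 F tool [-0.  -0.3  2.4] M tool [-0.2  -1.97  0.02]
60 [509.79433216  37.04166143 191.14910122] [-0.6904  0.414   0.1174]
30 [525.71886237  37.33867132 165.72625476] [-0.6895  0.4145  0.1924]
```

Emit:
{"name": "play_rows", "arguments": {"steps": [[-0.69,0.414,0.117,0,15],[-0.69,0.414,0.117,0,15],[-0.69,0.414,0.117,0,15],[-0.69,0.414,0.117,0,15],[-0.69,0.414,0.117,0,15],[-0.69,0.414,0.117,0,15],[-0.69,0.414,0.117,0,15]]}}

```text
t: 12.65
tool_pos: [521.0, 34.0, 213.5]
tool_rot: [0.965, -0.057, 0.254, -0.029]
wrist_force: [0.7, 1.2, -2.6]
opening: 0.261
```

```bash
python3 -c "
from h import *
o,M=rel()
shot('wrist','w5');shot('side','s5');shot('scene','c5')
crop('s5',200,160,400,320,4,'s5c'); crop('c5',230,180,400,310,4,'c5c')"
```

```text
t 12.65 pos [521.   34.  213.5] J [ 0.477 -0.135 -1.016  0.778 -0.294  0.27 ] F [ 0.7  1.2 -2.6] M [-0.01  2.04  0.08] op 0.261
[[ 0.8644 -0.0954  0.4936]
 [-0.1246 -0.9918  0.0266]
 [ 0.487  -0.0845 -0.8693]]
underside in mouth: ex 18.9 ey -2.2 z 73.1 angle 0.142 tilt err 0.046 F tool [-0.9 -1.   2.6] M tool [-0.22 -2.03 -0.02]
```

View pics/w5.png

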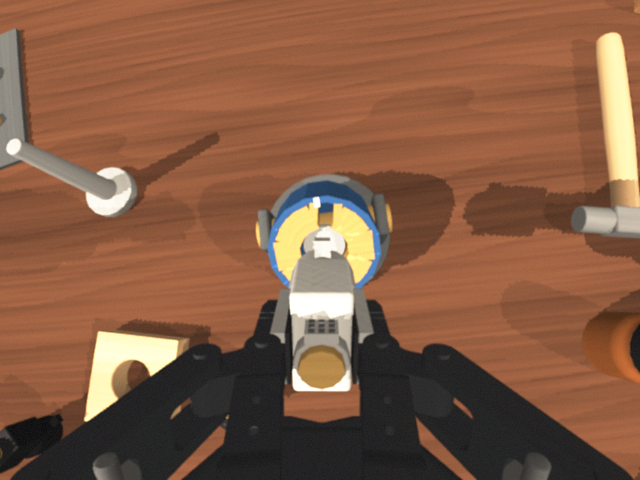

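View pics/s5c.png

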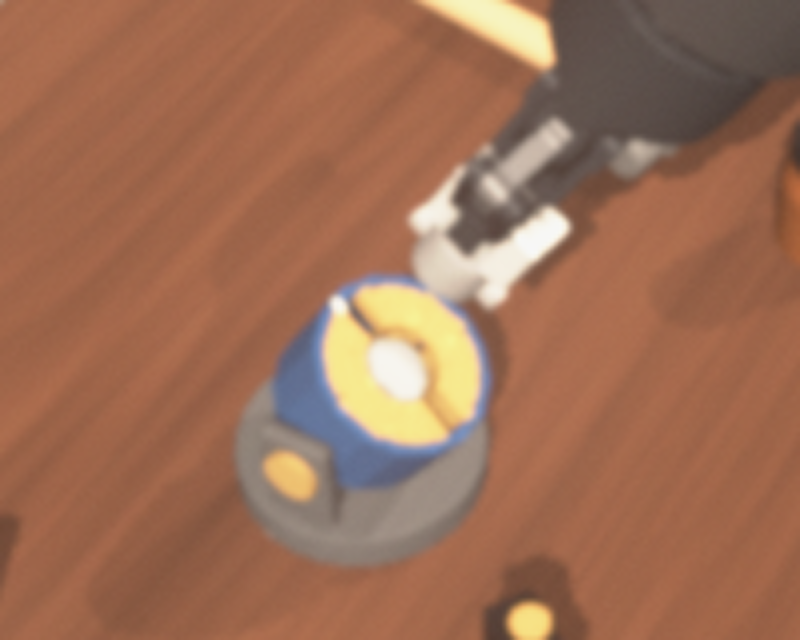

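View pics/c5c.png

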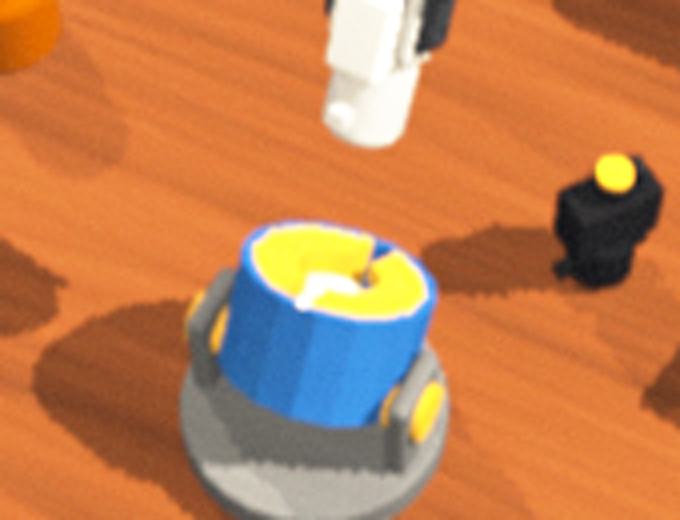

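```bash
cat > kin.py <<'E'
import numpy as np
from scipy.optimize import least_squares
from scipy.spatial.transform import Rotation as R
D=[ # J, pos, tool z
([-.956,.359,.011,0,-1.224,-.288],[216.5,-638.8,247.4]),
([-.115,.141,-.282,-.001,-1.149,.353],[481.6,-248.1,247.6]),
([.713,.067,-.365,-.002,-1.138,.991],[473.9,156.9,248.1]),
([.833,.318,-.52,-.002,-.734,.876],[476.5,239.6,69.4]),
([.833,.118,-.29,0,-1.151,.876],[478.6,241,255.7]),
([.084,.55,.526,-.006,-1.548,1.621],[790.4,-124.1,343.2]),
([.038,.974,1.251,.012,-1.793,1.669],[969.2,-159.3,309.8]),
([.08,.998,1.251,.032,-1.713,1.63],[1005.3,-123.2,293.1]),
([.131,.908,1.252,.056,-1.748,1.588],[985.2,-82.6,384.1]),
([.225,.893,1.251,.088,-1.717,1.503],[996.2,.5,406.9]),
([.351,.904,1.25,.128,-1.673,1.386],[1006.5,118,408.1]),
([.466,.939,1.25,.17,-1.608,1.275],[1015.9,232.3,388.5]),
([.568,1.005,1.251,.233,-1.454,1.164],[1047.1,349.6,352.7]),
([.57,1.017,1.251,.254,-1.385,1.156],[1068.8,359.6,354.9]),
([.516,1.007,1.251,.251,-1.326,1.205],[1101.1,311.6,373.9]),
([.594,.144,-.245,.42,-.749,.609],[735.4,166.2,386.9]),
([.477,-.135,-1.016,.778,-.294,.27],[521,34,213.5])]
def fk(q,v):
    a,L2,L3,h,d,Lt,e=v
    R1=R.from_euler('z',q[0]); R2=R.from_euler('y',q[1]); R3=R.from_euler('y',-q[2]); R4=R.from_euler('x',q[3]); R5=R.from_euler('y',-q[4])
    Ra=R1*R2; Rb=Ra*R3; Rc=Rb*R4*R5
    p=R1.apply([a,d,h])+Ra.apply([0,0,L2])+Rb.apply([L3,0,e])+Rc.apply([Lt,0,0])
    # tool z = Rc x ; 
    return p,Rc,q[5]
E
python3 - <<'E'
from kin import *
best=None
for s4 in (1,-1):
    def f(v):
        o=[]
        for J,p in D:
            q=np.array(J,float);q[3]*=s4
            o+=list(fk(q,v)[0]-p)
        return np.array(o)
    s=least_squares(f,[0,596,464,100,-191,250,0]); print(s4,s.x.round(1),np.sqrt((s.fun**2).mean())); print(s.fun.reshape(-1,3).round(0)[[0,3,6,12,14,15,16]].tolist())
    q=np.array(D[-1][0]);q[3]*=s4; print(fk(q,s.x)[1].as_matrix()[:,0], 'want .4936 .0266 -.8693')
E
```

```text
1 [ 122.9  497.6  414.7  268.5 -247.5  267.5  -61.6] 42.05511127072036
[[-34.0, -48.0, 20.0], [50.0, -29.0, 55.0], [4.0, -48.0, 25.0], [-59.0, 60.0, -19.0], [-68.0, 64.0, -27.0], [-81.0, 67.0, -68.0], [-84.0, -25.0, -44.0]]
[ 0.30625733  0.38721611 -0.86963793] want .4936 .0266 -.8693
-1 [  78.3  516.5  420.6  368.7 -180.3  416.6  -30.8] 18.12835890939164
[[8.0, 9.0, 16.0], [-9.0, 8.0, 40.0], [-22.0, 10.0, 19.0], [7.0, -4.0, -13.0], [14.0, -2.0, -13.0], [22.0, -12.0, -50.0], [-8.0, -67.0, -39.0]]
[ 0.49301285  0.02584966 -0.86963793] want .4936 .0266 -.8693
```

```bash
cat >> kin.py <<'E'
def fk(q,v):
    a,L2,L3,h,d,Lt,e,b,y4,z4,y5,z5=v
    R1=R.from_euler('z',q[0]); R2=R.from_euler('y',q[1]); R3=R.from_euler('y',-q[2]); R4=R.from_euler('x',-q[3]); R5=R.from_euler('y',-q[4])
    Ra=R1*R2; Rb=Ra*R3; Rd=Rb*R4; Rc=Rd*R5
    p=R1.apply([a,d,h])+Ra.apply([b,0,L2])+Rb.apply([L3,0,e])+Rd.apply([0,y4,z4])+Rc.apply([Lt,y5,z5])
    return p,Rc,q[5]
v0=[0,596,464,100,-191,250,0,0,0,0,0,0]
def f(v): return np.r_[np.concatenate([fk(J,v)[0]-p for J,p in D]),(np.array(v)-v0)*.002]
S=least_squares(f,v0)
E
python3 - <<'E'
from kin import *
print(S.x.round(1)); print(S.fun[:51].reshape(-1,3).round(1).tolist())
E
```

```text
[ 1.000e+00  6.017e+02  4.629e+02  1.982e+02  4.000e-01  3.563e+02
  2.000e-01 -4.000e-01 -9.610e+01 -0.000e+00 -9.610e+01 -1.000e-01]
[[-0.2, -0.1, 0.2], [-0.3, -0.2, 0.0], [0.0, 0.2, 0.1], [-0.2, -0.1, -0.1], [-0.0, 0.3, 0.2], [0.1, 0.3, -0.3], [-0.0, 0.0, 0.1], [-0.0, 0.2, -0.5], [0.1, -0.5, 0.1], [0.2, -0.2, -0.0], [-0.1, -0.3, -0.3], [-0.1, -0.4, -0.1], [-0.1, 0.2, 0.4], [-0.0, 0.4, 0.0], [-0.2, 0.6, 0.3], [0.0, -0.3, -0.1], [0.1, -0.1, -0.2]]
```

```bash
cat > ik.py <<'E'
from kin import *
from h import U,C,EX,EY
lo=np.array([-3.07,-1.43,-1.02,-3.03,-3.05]);hi=np.array([3.07,2.12,1.25,1.67,0])
def iks(p,z,n=60,seed=0):
    rng=np.random.default_rng(seed); out=[]
    for i in range(n):
        q0=rng.uniform(lo,hi)
        g=lambda q:np.r_[(fk(np.r_[q,0],S.x)[0]-p)/100,(fk(np.r_[q,0],S.x)[1].as_matrix()[:,0]-z)*3]
        s=least_squares(g,q0,bounds=(lo-.0,hi+0))
        if s.cost<1e-8 and not any(np.allclose(s.x,o,atol=.02) for o in out): out.append(s.x)
    return out
E
python3 - <<'E'
from ik import *
for k in (60,40,20,0,-20,-28):
    print(k,[q.round(2).tolist() for q in iks(C+U*(57+k),-U,40)])
E
```

```text
60 []
40 []
20 []
0 []
-20 []
-28 []
```

```bash
cat >> ik.py <<'E'
def best(p,z,n=30,w=1.0,seed=1):
    rng=np.random.default_rng(seed); out=[]
    for i in range(n):
        g=lambda q:np.r_[(fk(np.r_[q,0],S.x)[0]-p),(fk(np.r_[q,0],S.x)[1].as_matrix()[:,0]-z)*w]
        s=least_squares(g,rng.uniform(lo,hi),bounds=(lo,hi))
        P,Rc,_=fk(np.r_[s.x,0],S.x)
        out.append((s.cost,s.x,np.linalg.norm(P-p),Rc.as_matrix()[:,0]))
    out.sort(key=lambda t:t[0]); r=[]
    for o in out:
        if not any(np.allclose(o[1],k[1],atol=.03) for k in r): r.append(o)
    return r
E
python3 - <<'E'
from ik import *
for k in (60,20,0,-20,-28):
    print(k)
    for c,q,e,z in best(C+U*(57+k),-U)[:4]: print('  ',q.round(3),'poserr',round(e,2),'tool z',z.round(3),'ang',round(float(np.arccos(-z@U)),3))
E
```

```text
60
   [ 0.502 -0.112 -1.02   0.708 -0.294] poserr 0.0 tool z [ 0.455  0.035 -0.89 ] ang 0.09
   [-0.311 -0.136 -0.937 -3.03  -0.   ] poserr 0.0 tool z [ 0.662 -0.213 -0.718] ang 0.29
   [-2.737 -1.43  -1.02  -2.317 -3.05 ] poserr 44.59 tool z [ 0.889  0.308 -0.34 ] ang 0.703
   [ 2.883 -1.43  -1.02  -0.489 -3.05 ] poserr 44.8 tool z [ 0.841 -0.267 -0.471] ang 0.568
20
   [ 0.425 -0.01  -1.02   0.771 -0.191] poserr 0.0 tool z [ 0.426  0.047 -0.904] ang 0.125
   [-0.297 -0.021 -0.896 -3.03  -0.   ] poserr 0.0 tool z [ 0.613 -0.188 -0.768] ang 0.229
   [-2.757 -1.43  -1.02  -2.234 -3.05 ] poserr 81.44 tool z [ 0.894  0.285 -0.345] ang 0.692
   [ 2.899 -1.43  -1.02  -0.572 -3.05 ] poserr 81.63 tool z [ 0.845 -0.26  -0.467] ang 0.57
0
   [ 0.383  0.04  -1.02   0.823 -0.142] poserr 0.0 tool z [ 0.41   0.053 -0.91 ] ang 0.143
   [-0.291  0.035 -0.875 -3.03  -0.   ] poserr 0.0 tool z [ 0.589 -0.176 -0.789] ang 0.204
   [-2.767 -1.43  -1.02  -2.194 -3.05 ] poserr 100.0 tool z [ 0.897  0.273 -0.348] ang 0.686
   [ 2.907 -1.43  -1.02  -0.613 -3.05 ] poserr 100.18 tool z [ 0.847 -0.256 -0.466] ang 0.57
-20
   [ 0.336  0.089 -1.02   0.898 -0.096] poserr 0.0 tool z [ 0.393  0.058 -0.918] ang 0.162
   [-0.285  0.088 -0.852 -3.03  -0.   ] poserr 0.0 tool z [ 0.566 -0.165 -0.808] ang 0.183
   [-2.778 -1.43  -1.02  -2.155 -3.05 ] poserr 118.64 tool z [ 0.9    0.26  -0.351] ang 0.681
   [ 2.916 -1.43  -1.02  -0.652 -3.05 ] poserr 118.81 tool z [ 0.85  -0.251 -0.464] ang 0.571
-28
   [ 0.315  0.108 -1.02   0.938 -0.08 ] poserr 0.0 tool z [ 0.386  0.058 -0.921] ang 0.17
   [ 0.34   0.109 -1.005  0.829 -0.078] poserr 0.0 tool z [ 0.389  0.077 -0.918] ang 0.172
   [-0.282  0.109 -0.843 -3.03  -0.   ] poserr 0.0 tool z [ 0.557 -0.161 -0.815] ang 0.176
   [-2.783 -1.43  -1.02  -2.139 -3.05 ] poserr 126.11 tool z [ 0.901  0.256 -0.352] ang 0.678
```

```bash
cat >> h.py <<'E'
def ringfit(f,Cg=C,occl=None):
    d=np.load('pics/'+f+'.npz'); P=cloud(d); im=d['img']; q=P-Cg
    h=q@U;a=q@EX;b=q@EY; rr=np.hypot(a,b)
    B,G,Rr=[im[...,i].astype(int) for i in range(3)]
    ye=(rr<46)&(abs(h)<8)&(Rr>140)&(G>100)&(B<G*0.75); p=P[ye]
    for _ in range(6):
        ce=p.mean(0); n=np.linalg.svd(p-ce)[2][2]; e=(p-ce)@n; p=p[abs(e)<max(1.2,2*e.std())]
    n*=np.sign(n[2]); print('plane',len(p),ce.round(1),n.round(4),'off',((Cg-ce)@n).round(2))
    # rim outer edge: points near plane
    hh=(P-ce)@n; m=(abs(hh)<1.5)&(rr<55); a=a[m];b=b[m]
    pts=np.stack([a,b],-1).astype(np.float32); hu=cv2.convexHull(pts)
    # circle fit to hull with r=43
    from scipy.optimize import least_squares
    hp=hu[:,0]; s=least_squares(lambda v:np.hypot(hp[:,0]-v[0],hp[:,1]-v[1])-v[2],[0,0,43],loss='soft_l1'); print('rim offset ex,ey,r',s.x.round(2))
    return n,Cg+EX*s.x[0]+EY*s.x[1]-n*((Cg-ce)@n)
E
python3 - <<'E'
from h import *
for f in('w1','w5','s5','c5','scene0','side0'): print(f,[x.round(3) for x in ringfit(f)])
E
```

```text
plane 4301 [575.   38.7  94.1] [-0.5304 -0.0098  0.8477] off -0.12
rim offset ex,ey,r [ 0.5  -0.31 43.56]
w1 [array([-0.53 , -0.01 ,  0.848]), array([572.264,  37.902,  92.368])]
plane 3220 [580.5  36.4  97.4] [-0.5319 -0.0086  0.8468] off -0.01
rim offset ex,ey,r [ 0.74 -0.38 43.48]
w5 [array([-0.532, -0.009,  0.847]), array([572.531,  37.834,  92.403])]
plane 658 [568.5  39.5  91.8] [-0.5299 -0.0095  0.848 ] off -1.57
rim offset ex,ey,r [-2.27  1.35 43.2 ]
s5 [array([-0.53 , -0.01 ,  0.848]), array([569.118,  39.502,  92.12 ])]
plane 447 [571.1  37.4  90.2] [-0.5325 -0.0079  0.8464] off 1.07
rim offset ex,ey,r [-3.000e-02 -2.000e-01  4.362e+01]
c5 [array([-0.533, -0.008,  0.846]), array([572.447,  38.009,  91.073])]
plane 441 [571.2  37.4  90.3] [-0.5346 -0.0107  0.845 ] off 1.08
rim offset ex,ey,r [ 0.07 -0.2  43.61]
scene0 [array([-0.535, -0.011,  0.845]), array([572.535,  38.008,  91.126])]
plane 683 [568.2  39.7  91.6] [-0.5262 -0.0092  0.8503] off -1.61
rim offset ex,ey,r [-2.08  1.24 43.25]
side0 [array([-0.526, -0.009,  0.85 ]), array([569.271,  39.389,  92.265])]
```

```bash
sed -i 's/^C=np.array.*/C=np.array([572.3,37.9,92.3])/' h.py
cat >> h.py <<'E'
def plan(o,M,e=(0,0,10),H=57.):
    T=C+EX*e[0]+EY*e[1]+U*e[2]-M[:,2]*H; print('plan',e,go(T,M,o['tool_pos'])); return T
E
python3 - <<'E'
from h import *
o,M=rel(); T=plan(o,M,(0,0,12)); plan(o,M,(0,0,3))
from ik import best
for c,q,e,z in best(T,M[:,2],12)[:2]: print(q.round(3),e,z)
E
```

```text
t 12.8 pos [521.3  34.8 212.9] J [ 0.478 -0.133 -1.015  0.779 -0.293  0.269] F [ 0.6  0.2 -3. ] M [-0.13  2.04  0.02] op 0.265
[[ 0.8651 -0.0942  0.4927]
 [-0.1231 -0.992   0.0265]
 [ 0.4862 -0.0836 -0.8698]]
underside in mouth: ex 18.3 ey -1.2 z 72.3 angle 0.14 tilt err 0.047 F tool [-0.9  0.   2.9] M tool [-0.35 -2.01 -0.03]
plan (0, 0, 12) [-0.0386  0.0051  0.1527]
plan (0, 0, 3) [-0.0376  0.0054  0.1752]
[ 0.398  0.01  -1.02   0.803 -0.164] 0.0001333608433408923 [ 0.42405263  0.05086168 -0.90420819]
[ 2.896 -1.43  -1.02  -0.574 -3.05 ] 90.12770308661348 [ 0.8441472  -0.26261966 -0.46738252]
```

Emit:
{"name": "play_rows", "arguments": {"steps": [[-0.05,0.005,0.05,0,15],[-0.05,0.005,0.1,0,15],[-0.05,0.005,0.145,0,15],[-0.05,0.005,0.145,0,15]]}}

```text
t: 13.3
tool_pos: [543.1, 32.8, 173.3]
tool_rot: [0.971, -0.055, 0.232, -0.032]
wrist_force: [1.2, 0.3, -2.4]
opening: 0.264
```

Run:
```python
from h import *
o,M=rel(); T=plan(o,M,(0,0,12)); plan(o,M,(0,0,3))
```

```text
t 13.3 pos [543.1  32.8 173.3] J [ 0.39  -0.023 -1.016  0.85  -0.187  0.258] F [ 1.2  0.3 -2.4] M [-0.2   2.    0.04] op 0.264
[[ 0.8861 -0.0921  0.4542]
 [-0.1216 -0.9919  0.036 ]
 [ 0.4472 -0.0872 -0.8902]]
underside in mouth: ex 13.2 ey -2.9 z 27.5 angle 0.141 tilt err 0.092 F tool [-0.1 -0.2  2.6] M tool [-0.4  -1.97 -0.05]
plan (0, 0, 12) [-0.0301 -0.0021  0.0416]
plan (0, 0, 3) [-0.0281 -0.0017  0.064 ]
```

Emit:
{"name": "play_rows", "arguments": {"steps": [[-0.06,0.002,0.03,0,15],[-0.06,0.002,0.03,0,15],[-0.06,0.002,0.03,0,15]]}}

```text
t: 13.68
tool_pos: [533.4, 33.8, 164.2]
tool_rot: [0.973, -0.054, 0.222, -0.034]
wrist_force: [-0.1, -0.4, -2.0]
opening: 0.26
```

Run:
```python
from h import *
o,M=rel(); T=plan(o,M,(0,0,12)); plan(o,M,(0,0,3))
```

```text
t 13.68 pos [533.4  33.8 164.2] J [ 0.418 -0.02  -1.016  0.778 -0.198  0.305] F [-0.1 -0.4 -2. ] M [-0.21  1.84  0.02] op 0.26
[[ 0.8955 -0.0895  0.436 ]
 [-0.1201 -0.9918  0.0431]
 [ 0.4286 -0.0909 -0.8989]]
underside in mouth: ex -1.0 ey -1.4 z 25.0 angle 0.141 tilt err 0.113 F tool [-1.   0.5  1.7] M tool [-0.4  -1.81 -0.03]
plan (0, 0, 12) [ 0.0055 -0.0032  0.0321]
plan (0, 0, 3) [ 0.008  -0.0027  0.0544]
```

Emit:
{"name": "play_rows", "arguments": {"steps": [[-0.01,-0.003,0.03,0,15],[-0.01,-0.003,0.056,0,15],[-0.01,-0.003,0.056,0,15]]}}

```text
t: 14.05
tool_pos: [543.4, 34.7, 149.2]
tool_rot: [0.975, -0.054, 0.215, -0.036]
wrist_force: [-0.1, 0.2, -3.6]
opening: 0.264
```

Run:
```python
from h import *
o,M=rel(); plan(o,M,(0,0,3)); plan(o,M,(0,0,-6))
shot('wrist','w6');shot('side','s6');shot('scene','c6')
crop('s6',240,190,340,290,6,'s6c'); crop('c6',250,190,370,310,5,'c6c')
a=cv2.imread('pics/s6c.png');b=cv2.imread('pics/c6c.png'); cv2.imwrite('pics/j6.png',cv2.resize(np.hstack([a,b]),(800,400)))
```

```text
t 14.05 pos [543.4  34.7 149.2] J [ 0.382  0.025 -1.016  0.83  -0.155  0.28 ] F [-0.1  0.2 -3.6] M [-0.21  1.84 -0.11] op 0.264
[[ 0.902  -0.0891  0.4224]
 [-0.1198 -0.9917  0.0465]
 [ 0.4148 -0.0925 -0.9052]]
underside in mouth: ex -1.3 ey -0.5 z 7.1 angle 0.142 tilt err 0.128 F tool [-1.6  0.2  3.2] M tool [-0.45 -1.79  0.09]
plan (0, 0, 3) [ 0.0043 -0.0014  0.0098]
plan (0, 0, -6) [ 0.0071 -0.001   0.0321]
```

View pics/j6.png

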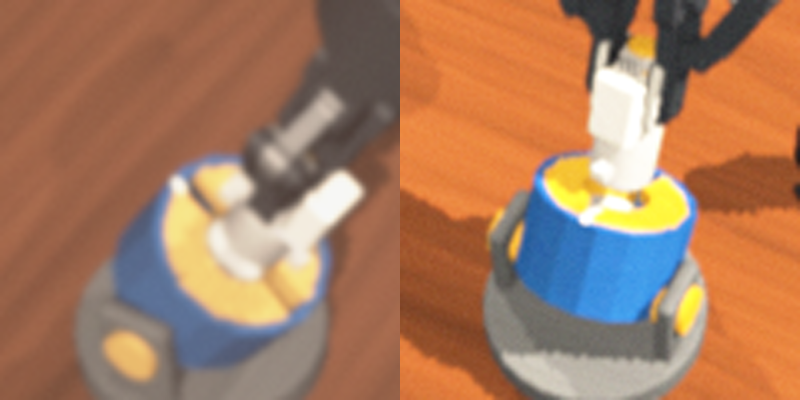

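View pics/w6.png

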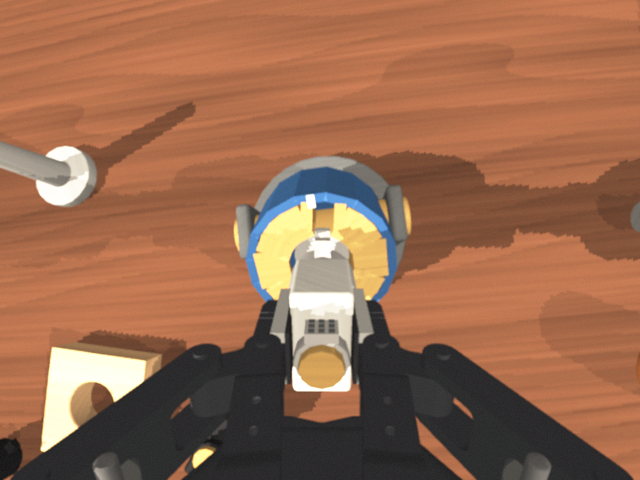

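```bash
cat >> h.py <<'E'
def tcp(o,M,k=None,e=(0,0),H=57.):
    b=o['tool_pos']-C; print('TCP in mouth: ex %.1f ey %.1f z-H %.1f'%(b@EX,b@EY,b@U-H))
    if k is not None: print('tplan',k,go(C+U*(H+k)+EX*e[0]+EY*e[1],M,o['tool_pos']))
E
python3 - <<'E'
from h import *
o,M=rel(); tcp(o,M,-6); plan(o,M,(0,0,-6)); tcp(o,M,-10)
E
```

```text
t 14.2 pos [543.1  34.8 149.9] J [ 0.383  0.023 -1.016  0.828 -0.156  0.281] F [-0.4 -0.8 -2.9] M [-0.23  1.8  -0.  ] op 0.264
[[ 0.9016 -0.089   0.4233]
 [-0.1199 -0.9917  0.0468]
 [ 0.4156 -0.093  -0.9048]]
underside in mouth: ex -1.1 ey -0.4 z 7.8 angle 0.142 tilt err 0.127 F tool [-1.5  1.1  2.4] M tool [-0.42 -1.76 -0.01]
TCP in mouth: ex 5.8 ey -2.6 z-H 7.3
tplan -6 [-0.0109 -0.0037  0.0351]
plan (0, 0, -6) [ 0.0069 -0.0006  0.0339]
TCP in mouth: ex 5.8 ey -2.6 z-H 7.3
tplan -10 [-0.0097 -0.0034  0.045 ]
```

Emit:
{"name": "play_rows", "arguments": {"steps": [[-0.005,-0.002,0.018,0,15],[-0.005,-0.002,0.036,0,15],[-0.005,-0.002,0.036,0,15]], "force": 50}}

```text
t: 14.58
tool_pos: [549.6, 35.4, 140.5]
tool_rot: [0.975, -0.053, 0.21, -0.037]
wrist_force: [-0.8, -0.5, -2.7]
opening: 0.264
```

Run:
```python
from h import *
o,M=rel(); tcp(o,M,-12); plan(o,M,(0,0,-12))
```

```text
t 14.57 pos [549.6  35.4 140.5] J [ 0.357  0.051 -1.016  0.87  -0.13   0.26 ] F [-0.8 -0.5 -2.7] M [-0.23  1.84 -0.01] op 0.264
[[ 0.9057 -0.0887  0.4144]
 [-0.1196 -0.9916  0.0491]
 [ 0.4066 -0.094  -0.9088]]
underside in mouth: ex -1.1 ey 0.3 z -3.5 angle 0.142 tilt err 0.137 F tool [-1.8  0.8  2.1] M tool [-0.44 -1.81  0.  ]
TCP in mouth: ex 6.3 ey -2.1 z-H -4.1
tplan -12 [-0.0136 -0.0024  0.0219]
plan (0, 0, -12) [0.0057 0.0008 0.0206]
```

Emit:
{"name": "play_rows", "arguments": {"steps": [[-0.01,-0.001,0.01,0,15],[-0.01,-0.001,0.02,0,15],[-0.01,-0.001,0.02,0,15]], "force": 40}}

```text
t: 14.95
tool_pos: [551.3, 36.1, 135.6]
tool_rot: [0.976, -0.053, 0.207, -0.038]
wrist_force: [2.1, -1.5, -2.8]
opening: 0.264
```

Run:
```python
from h import *
o,M=rel(); tcp(o,M,-18); plan(o,M,(0,0,-18))
```

```text
t 14.95 pos [551.3  36.1 135.6] J [ 0.351  0.063 -1.015  0.878 -0.12   0.257] F [ 2.1 -1.5 -2.8] M [-0.68  0.59 -0.23] op 0.264
[[ 0.9084 -0.0883  0.4087]
 [-0.1194 -0.9915  0.0512]
 [ 0.4007 -0.0953 -0.9112]]
underside in mouth: ex -2.6 ey 1.1 z -8.6 angle 0.143 tilt err 0.144 F tool [1.  1.6 3.4] M tool [-0.78 -0.5  -0.04]
TCP in mouth: ex 5.2 ey -1.4 z-H -9.2
tplan -18 [-0.01   -0.0011  0.0238]
plan (0, 0, -18) [0.0101 0.0023 0.0223]
```

Emit:
{"name": "play_rows", "arguments": {"steps": [[0.0,0.001,0.01,0,15],[0.0,0.001,0.022,0,15],[0.0,0.001,0.022,0,15]], "force": 40}}

```text
t: 15.32
tool_pos: [555.7, 35.7, 129.8]
tool_rot: [0.977, -0.053, 0.205, -0.038]
wrist_force: [-3.3, 1.8, 1.0]
opening: 0.265
```

Run:
```python
from h import *
o,M=rel(); tcp(o,M,-24); plan(o,M,(0,0,-24))
shot('wrist','w7');shot('side','s7');shot('scene','c7')
crop('s7',240,190,340,290,6,'s6c'); crop('c7',250,190,370,310,5,'c6c')
a=cv2.imread('pics/s6c.png');b=cv2.imread('pics/c6c.png'); cv2.imwrite('pics/j7.png',cv2.resize(np.hstack([a,b]),(800,400)))
```

```text
t 15.32 pos [555.7  35.7 129.8] J [ 0.328  0.081 -1.017  0.917 -0.101  0.237] F [-3.3  1.8  1. ] M [0.4  2.47 0.33] op 0.265
[[ 0.9107 -0.0876  0.4036]
 [-0.1188 -0.9915  0.0528]
 [ 0.3955 -0.096  -0.9134]]
underside in mouth: ex -2.3 ey 0.7 z -15.7 angle 0.143 tilt err 0.15 F tool [-2.8 -1.6 -2.2] M tool [ 0.2  -2.51 -0.01]
TCP in mouth: ex 5.8 ey -1.9 z-H -16.4
tplan -24 [-0.0121 -0.0021  0.0211]
plan (0, 0, -24) [0.0089 0.0015 0.0195]
```

View pics/j7.png

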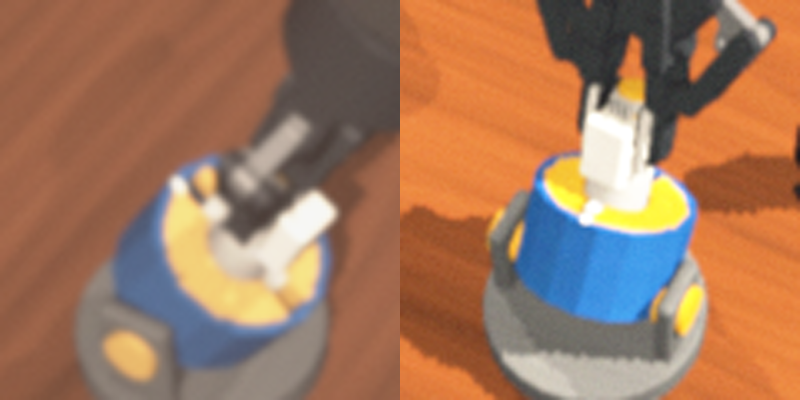

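View pics/w7.png

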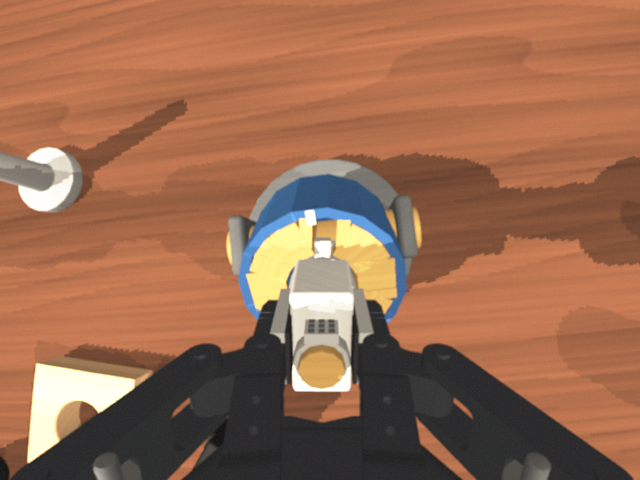

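Emit:
{"name": "play_rows", "arguments": {"steps": [[-0.008,-0.001,0.006,0,15],[-0.016,-0.001,0.012,0,15],[-0.02,-0.001,0.018,0,15],[-0.02,-0.001,0.022,0,15]], "force": 25}}

```text
t: 15.98
tool_pos: [556.4, 36.3, 127.1]
tool_rot: [0.977, -0.053, 0.202, -0.039]
wrist_force: [0.2, -7.3, 11.5]
opening: 0.26
```

```bash
cat >> h.py <<'E'
def face(f):
    d=np.load('pics/'+f+'.npz'); P=cloud(d); M=R.from_quat(d['o_rot']).as_matrix(); Q=(P-d['o_pos'])@M
    q=Q[270:300,302:340].reshape(-1,3); q=q[(abs(q[:,1])<9)&(q[:,0]>10)&(q[:,0]<35)&(q[:,2]>-14)&(q[:,2]<25)]
    for _ in range(4):
        ce=q.mean(0);n=np.linalg.svd(q-ce,full_matrices=False)[2][2];e=(q-ce)@n;q=q[abs(e)<max(.6,2*e.std())]
    n*=np.sign(n[0]); print(f,'face',len(q),ce.round(1),n.round(3),'rel pivot',round(float(np.arctan2(n[2],n[0])),3)); return n
E
python3 - <<'E'
from h import *
o,M=rel(); tcp(o,M,-26); plan(o,M,(0,0,-24))
shot('wrist','w8')
for f in('w3','w4','w5','w6','w7','w8'): face(f)
E
```

```text
t 15.97 pos [556.4  36.3 127.1] J [ 0.333  0.087 -1.012  0.896 -0.101  0.251] F [ 0.2 -7.3 11.5] M [-2.34 -0.88 -1.17] op 0.26
[[ 0.9123 -0.0886  0.3999]
 [-0.1205 -0.9912  0.0554]
 [ 0.3914 -0.0987 -0.9149]]
underside in mouth: ex -3.3 ey 1.4 z -18.3 angle 0.145 tilt err 0.154 F tool [  5.5   6.1 -10.8] M tool [-2.49  1.2   0.08]
TCP in mouth: ex 5.0 ey -1.3 z-H -19.0
tplan -26 [-0.0101 -0.001   0.0192]
plan (0, 0, -24) [0.0108 0.0027 0.0126]
w3 face 920 [21.8 -0.3  0.2] [ 1.    -0.004 -0.017] rel pivot -0.017
w4 face 920 [21.8 -0.3  0.5] [ 0.999 -0.001 -0.032] rel pivot -0.032
w5 face 911 [21.9 -0.6  0.2] [ 0.999 -0.004 -0.037] rel pivot -0.037
w6 face 918 [21.9 -0.6  0.1] [ 0.999 -0.003 -0.035] rel pivot -0.035
w7 face 929 [22.  -0.6  0.1] [ 0.999 -0.007 -0.031] rel pivot -0.031
w8 face 920 [22.  -0.6 -0.1] [ 0.999 -0.006 -0.038] rel pivot -0.038
```

Emit:
{"name": "play_rows", "arguments": {"steps": [[-0.01,0.003,0.0,0,15],[-0.02,0.003,0.0,0,15],[-0.03,0.003,0.002,0,15],[-0.03,0.003,0.005,0,15]], "force": 20}}

```text
t: 16.52
tool_pos: [550.8, 36.4, 127.7]
tool_rot: [0.977, -0.054, 0.202, -0.041]
wrist_force: [1.8, -5.6, 10.7]
opening: 0.266
```

Run:
```python
from h import *
o,M=rel(); tcp(o,M,-26); plan(o,M,(0,0,-24))
shot('wrist','w9')
for f in('w9',): face(f)
```

```text
t 16.52 pos [550.8  36.4 127.7] J [ 0.355  0.079 -1.011  0.843 -0.112  0.283] F [ 1.8 -5.6 10.7] M [-2.02 -1.37 -1.02] op 0.266
[[ 0.9129 -0.0884  0.3985]
 [-0.1216 -0.9908  0.0589]
 [ 0.3896 -0.1022 -0.9153]]
underside in mouth: ex -7.8 ey 1.8 z -14.9 angle 0.147 tilt err 0.157 F tool [ 6.5  4.3 -9.5] M tool [-2.07  1.64  0.04]
TCP in mouth: ex 0.6 ey -1.1 z-H -15.6
tplan -26 [ 0.0022 -0.0018  0.026 ]
plan (0, 0, -24) [0.0232 0.0023 0.0193]
w9 face 956 [22.9 -0.7 -2.4] [ 0.993  0.001 -0.119] rel pivot -0.119
```

Emit:
{"name": "play_rows", "arguments": {"steps": [[-0.002,0.0,0.01,0,15],[-0.003,0.0,0.02,0,15],[-0.004,0.0,0.03,0,15],[-0.004,0.0,0.03,0,15]], "force": 30}}

```text
t: 17.08
tool_pos: [556.0, 36.3, 120.6]
tool_rot: [0.978, -0.054, 0.198, -0.042]
wrist_force: [-5.1, -2.2, 7.5]
opening: 0.268
```

Run:
```python
from h import *
o,M=rel(); tcp(o,M,-26)
shot('wrist','w10');face('w10')
d=np.load('pics/w10.npz'); P=cloud(d); M=R.from_quat(d['o_rot']).as_matrix(); Q=(P-d['o_pos'])@M
b=P-C
for v in range(232,268,4): print(v,Q[v,321].round(1),[round(float(b[v,321]@k),1) for k in(EX,EY,U)])
crop('w10',220,170,420,400,3,'w10c')
```

```text
t 17.07 pos [556.   36.3 120.6] J [ 0.324  0.099 -1.015  0.904 -0.085  0.249] F [-5.1 -2.2  7.5] M [-0.78  1.57 -0.25] op 0.268
[[ 0.9155 -0.0883  0.3924]
 [-0.1217 -0.9907  0.061 ]
 [ 0.3834 -0.1036 -0.9178]]
underside in mouth: ex -7.6 ey 1.7 z -23.6 angle 0.148 tilt err 0.164 F tool [-1.5  1.8 -9. ] M tool [-1.   -1.46  0.02]
TCP in mouth: ex 1.2 ey -1.3 z-H -24.3
tplan -26 [-0.0027 -0.0028  0.0047]
w10 face 948 [22.9 -0.6 -2.1] [ 0.994  0.    -0.106] rel pivot -0.106
232 [29.2 -0.5 40.5] [23.6, -2.7, -12.0]
236 [27.3 -0.5 40.1] [21.8, -2.5, -11.3]
240 [25.2 -0.5 40.3] [19.7, -2.2, -11.1]
244 [23.3 -0.5 39.5] [18.0, -2.0, -10.1]
248 [21.3 -0.5 39.5] [16.0, -1.7, -9.7]
252 [20.4 -0.5 36.3] [15.6, -1.7, -6.4]
256 [25.3 -0.5 19. ] [23.0, -3.4, 9.9]
260 [24.3 -0.5 16.7] [22.5, -3.4, 12.3]
264 [24.  -0.5 13. ] [22.8, -3.5, 16.0]
```

View pics/w10c.png

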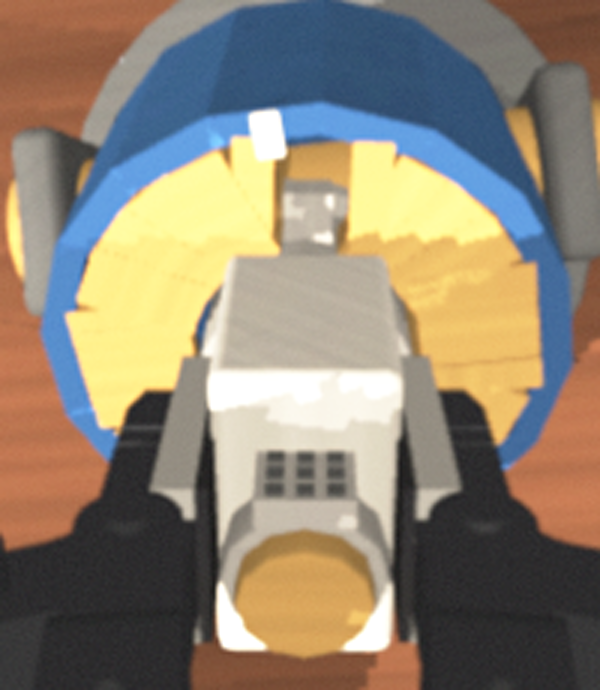

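Emit:
{"name": "play_rows", "arguments": {"steps": [[-0.001,-0.001,0.006,0,15],[-0.001,-0.001,0.006,0.1,15],[-0.001,-0.001,0.006,0.2,15],[-0.001,-0.001,0.006,0.3,15],[-0.001,-0.001,0.006,0.3,15]], "force": 40}}

```text
t: 17.75
tool_pos: [557.7, 38.0, 120.3]
tool_rot: [0.938, -0.281, 0.183, -0.089]
wrist_force: [-5.5, 2.4, 8.4]
opening: 0.269
```

Run:
```python
from h import *
o,M=rel(); tcp(o,M,-26)
shot('wrist','w11');face('w11')
crop('w11',220,170,420,400,3,'w11c')
```

```text
t 17.75 pos [557.7  38.  120.3] J [ 0.319  0.102 -1.015  0.917 -0.079 -0.232] F [-5.5  2.4  8.4] M [0.94 1.97 0.59] op 0.269
[[ 0.7756 -0.494   0.3931]
 [-0.559  -0.8267  0.064 ]
 [ 0.2934 -0.2693 -0.9173]]
underside in mouth: ex -6.2 ey 3.6 z -24.8 angle 0.62 tilt err 0.164 F tool [-3.1 -1.5 -9.7] M tool [-0.2  -2.25 -0.05]
TCP in mouth: ex 2.5 ey 0.4 z-H -25.5
tplan -26 [-0.0043  0.0044  0.002 ]
w11 face 952 [22.5 -1.2 -2.2] [ 0.994  0.002 -0.107] rel pivot -0.107
```

View pics/w11c.png

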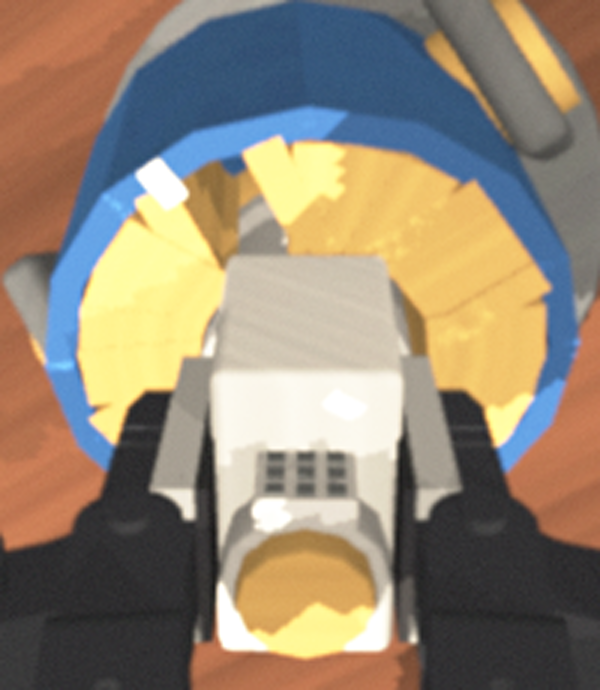

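Emit:
{"name": "play_rows", "arguments": {"steps": [[0,0.001,0.001,0.1,15],[0,0.001,0.001,0.2,15],[0,0.001,0.001,0.3,15],[0,0.001,0.001,0.3,15]], "force": 40}}

```text
t: 18.3
tool_pos: [558.2, 38.6, 120.8]
tool_rot: [0.847, -0.491, 0.157, -0.13]
wrist_force: [-7.0, 1.7, 9.1]
opening: 0.263
```

Run:
```python
from h import *
o,M=rel(); tcp(o,M,-26)
shot('wrist','w12');face('w12')
```

```text
t 18.3 pos [558.2  38.6 120.8] J [ 0.317  0.102 -1.016  0.922 -0.076 -0.706] F [-7.   1.7  9.1] M [0.63 2.13 0.46] op 0.263
[[ 0.4675 -0.7911  0.3944]
 [-0.8731 -0.4831  0.0659]
 [ 0.1384 -0.3752 -0.9166]]
underside in mouth: ex -5.4 ey 4.3 z -24.6 angle 1.092 tilt err 0.163 F tool [ -3.5   1.3 -11. ] M tool [-1.5  -1.7  -0.03]
TCP in mouth: ex 3.2 ey 1.0 z-H -25.4
tplan -26 [-0.0013  0.0081  0.0026]
w12 face 933 [22.  -1.6 -2.3] [ 0.995  0.004 -0.104] rel pivot -0.105
```

Emit:
{"name": "play_rows", "arguments": {"steps": [[0,0.002,0.001,0.1,15],[0,0.003,0.001,0.2,15],[0,0.003,0.001,0.3,15],[0,0.003,0.001,0.31,15]], "force": 40}}

```text
t: 18.85
tool_pos: [558.7, 38.8, 121.7]
tool_rot: [0.703, -0.681, 0.121, -0.166]
wrist_force: [-3.6, -0.6, 8.6]
opening: 0.264
```

Run:
```python
from h import *
o,M=rel(); tcp(o,M,-26)
shot('wrist','w13');face('w13')
crop('w13',220,170,420,400,3,'w13c')
```

```text
t 18.85 pos [558.7  38.8 121.7] J [ 0.318  0.101 -1.015  0.917 -0.075 -1.189] F [-3.6 -0.6  8.6] M [-0.09  1.23  0.31] op 0.264
[[ 0.0436 -0.9171  0.3962]
 [-0.9975 -0.0182  0.0676]
 [-0.0547 -0.3982 -0.9157]]
underside in mouth: ex -4.4 ey 4.6 z -24.1 angle 1.579 tilt err 0.162 F tool [-0.1 -0.1 -9.3] M tool [-1.25 -0.07 -0.24]
TCP in mouth: ex 4.1 ey 1.1 z-H -24.9
tplan -26 [0.003  0.0097 0.0042]
w13 face 937 [21.4 -1.7 -2.4] [ 0.995  0.005 -0.104] rel pivot -0.104
```

View pics/w13c.png

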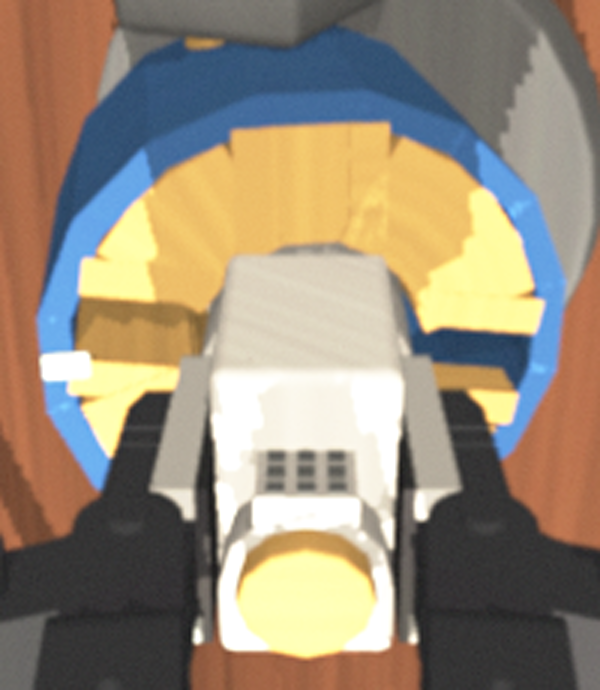

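Emit:
{"name": "play_rows", "arguments": {"steps": [[0,0,-0.004,0,15],[0,0,-0.008,0,15],[0,0,-0.012,0,15],[0,0,-0.014,0,15]], "force": 30}}

```text
t: 19.4
tool_pos: [556.5, 38.6, 125.8]
tool_rot: [0.704, -0.681, 0.121, -0.165]
wrist_force: [15.5, -3.5, -20.5]
opening: 0.265
```

Run:
```python
from h import *
o,M=rel(); tcp(o,M,-26)
```

```text
t 19.4 pos [556.5  38.6 125.8] J [ 0.386  0.094 -0.976  0.727 -0.13  -1.059] F [ 15.5  -3.5 -20.5] M [-1.35 -1.39 -0.57] op 0.265
[[ 0.0444 -0.9177  0.3947]
 [-0.9975 -0.0192  0.0675]
 [-0.0544 -0.3967 -0.9163]]
underside in mouth: ex -4.2 ey 4.4 z -19.4 angle 1.578 tilt err 0.163 F tool [ 5.3 -6.  24.7] M tool [ 1.36  1.49 -0.1 ]
TCP in mouth: ex 4.4 ey 1.0 z-H -20.2
tplan -26 [0.0034 0.0087 0.0158]
```

Emit:
{"name": "play_rows", "arguments": {"steps": [[0,0,0.005,0,15],[0,0,0.005,-0.04,15],[0,0,0.005,-0.04,15]]}}

```text
t: 19.77
tool_pos: [557.7, 38.8, 124.3]
tool_rot: [0.724, -0.658, 0.126, -0.161]
wrist_force: [-1.4, -1.2, 3.9]
opening: 0.264
```

Run:
```python
from h import *
o,M=rel(); tcp(o,M)
```

```text
t 19.77 pos [557.7  38.8 124.3] J [ 0.37   0.097 -0.987  0.775 -0.114 -1.03 ] F [-1.4 -1.2  3.9] M [-0.54  1.27 -0.32] op 0.264
[[ 0.1013 -0.9129  0.3953]
 [-0.9944 -0.081   0.0678]
 [-0.0298 -0.4    -0.916 ]]
underside in mouth: ex -4.0 ey 4.6 z -21.3 angle 1.516 tilt err 0.163 F tool [ 1.  -0.2 -4.2] M tool [-1.31  0.52  0.17]
TCP in mouth: ex 4.6 ey 1.2 z-H -22.1
```

Emit:
{"name": "play_rows", "arguments": {"steps": [[0,0,0.002,0.04,15],[0,0,-0.002,0.04,15],[0,0,-0.004,0.035,15],[0,0,-0.004,0.035,40],[0,0,-0.004,0.035,60],[0,0,-0.004,0.035,60]]}}

```text
t: 20.52
tool_pos: [557.3, 38.9, 126.0]
tool_rot: [0.706, -0.678, 0.122, -0.165]
wrist_force: [0.0, -0.1, -0.4]
opening: 0.602
```

Run:
```python
from h import *
o,M=rel(); tcp(o,M)
shot('wrist','w14');face('w14')
crop('w14',180,140,460,410,2.8,'w14c')
```

```text
t 20.52 pos [557.3  38.9 126. ] J [ 0.383  0.094 -0.978  0.737 -0.127 -1.058] F [ 0.  -0.1 -0.4] M [-0.15  1.29  0.03] op 0.602
[[ 0.0511 -0.9169  0.3958]
 [-0.9973 -0.0263  0.0681]
 [-0.052  -0.3982 -0.9158]]
underside in mouth: ex -3.4 ey 4.7 z -19.7 angle 1.571 tilt err 0.162 F tool [0.1 0.1 0.3] M tool [-1.3  0.1  0. ]
TCP in mouth: ex 5.2 ey 1.2 z-H -20.5
w14 face 832 [22.1 -0.5 -4.2] [ 0.981 -0.14  -0.134] rel pivot -0.136
```

View pics/w14c.png

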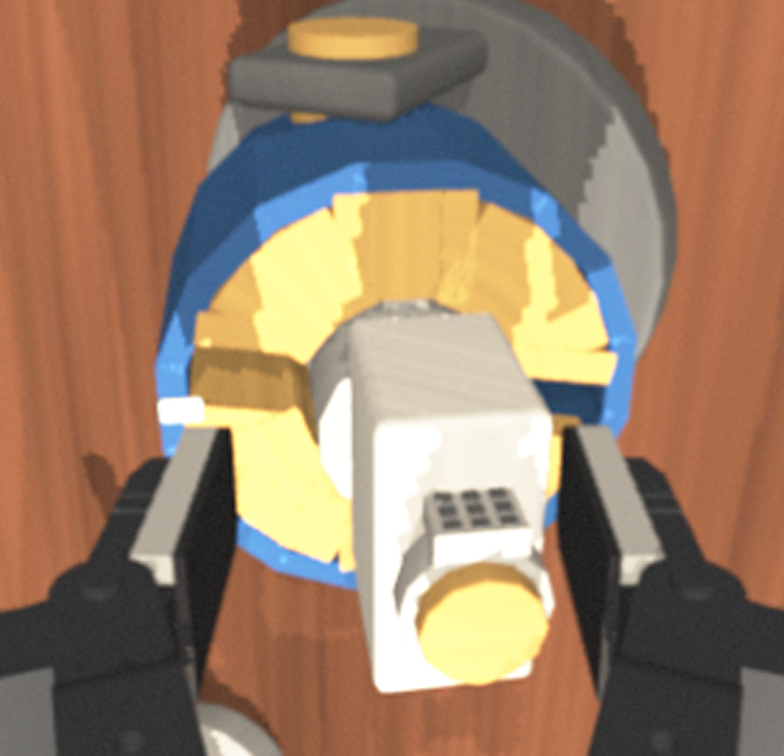

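```bash
cat > chk.py <<'E'
from h import *
import sys
def chk(f):
    d=np.load('pics/'+f+'.npz'); P=cloud(d); b=P-C; X=b@EX;Y=b@EY;Z=b@U; rr=np.hypot(X,Y)
    # planes: brass ring plane reference
    m=(rr<40)&(rr>24)&(abs(Z)<3); z0=np.median(Z[m]); 
    m=(rr<30)&(Z>40)&(Z<50); 
    if m.sum()>30:
        q=P[m]; 
        for _ in range(4):
            ce=q.mean(0);n=np.linalg.svd(q-ce,full_matrices=False)[2][2];e=(q-ce)@n;q=q[abs(e)<max(.6,2*e.std())]
        n*=np.sign(n@U); print(f,'block top',len(q),'z',round((ce-C)@U-z0,2),'n in ex,ey',(n@EX).round(3),(n@EY).round(3),'at',round((ce-C)@EX,1),round((ce-C)@EY,1), 'rect',cv2.minAreaRect(np.stack([X[m],Y[m]],-1).astype(np.float32)))
    m=(rr<30)&(Z>56)&(Z<70); print(' ring top z',(np.percentile(Z[m],[50,90])-z0).round(1) if m.sum() else 0,m.sum(),X[m].mean().round(1),Y[m].mean().round(1),'z0',z0.round(2))
for f in sys.argv[1:]: chk(f)
d=np.load('pics/'+sys.argv[1]+'.npz'); M=R.from_quat(d['o_rot']).as_matrix(); n=M@face(sys.argv[1]); print('x_h angle',np.arctan2(-n@EY,n@EX),'tilt comp',n@U)
E
python3 chk.py w14; python3 -c "
from h import *
shot('side','s14');shot('scene','c14')"; python3 chk.py s14 ; python3 chk.py c14
```

```text
w14 block top 2932 z 45.6 n in ex,ey 0.009 -0.005 at 0.1 -8.2 rect ((-9.134910583496094, 1.0140743255615234), (40.443851470947266, 47.579044342041016), 0.06915570050477982)
 ring top z [59.7 63.5] 3227 -6.6 -3.8 z0 0.02
w14 face 832 [22.1 -0.5 -4.2] [ 0.981 -0.14  -0.134] rel pivot -0.136
x_h angle 1.4113215803271004 tilt comp 0.05093181478597072
s14 block top 163 z 45.74 n in ex,ey 0.021 -0.005 at -2.9 10.8 rect ((-9.900405883789062, 2.9889793395996094), (46.775386810302734, 37.179100036621094), 89.83082580566406)
 ring top z [58.9 62.1] 133 -6.9 4.0 z0 1.43
c14 block top 106 z 45.15 n in ex,ey 0.081 0.059 at 0.6 14.6 rect ((-7.201292037963867, 13.782262802124023), (21.49359893798828, 38.48228073120117), 89.22954559326172)
 ring top z [61.3 68.8] 78 -12.9 5.9 z0 -1.27h.py:67: RuntimeWarning: Mean of empty slice.
  ce=q.mean(0);n=np.linalg.svd(q-ce,full_matrices=False)[2][2];e=(q-ce)@n;q=q[abs(e)<max(.6,2*e.std())]
  ret = um.true_divide(
Traceback (most recent call last):
  File "chk.py", line 15, in <module>
    d=np.load('pics/'+sys.argv[1]+'.npz'); M=R.from_quat(d['o_rot']).as_ma
[... 532 characters left out ...]
(q-ce,full_matrices=False)[2][2];e=(q-ce)@n;q=q[abs(e)<max(.6,2*e.std())]
  ret = um.true_divide(
Traceback (most recent call last):
  File "chk.py", line 15, in <module>
    d=np.load('pics/'+sys.argv[1]+'.npz'); M=R.from_quat(d['o_rot']).as_matrix(); n=M@face(sys.argv[1]); print('x_h angle',np.arctan2(-n@EY,n@EX),'tilt comp',n@U)
                                                                                      ~~~~^^^^^^^^^^^^^
  File "h.py", line 67, in face
    ce=q.mean(0);n=np.linalg.svd(q-ce,full_matrices=False)[2][2];e=(q-ce)@n;q=q[abs(e)<max(.6,2*e.std())]
                   ~~~~~~~~~~~~~~~~~~~~~~~~~~~~~~~~~~~~~~~~~~^^^
IndexError: index 2 is out of bounds for axis 0 with size 0
```

Run:
```python
from h import *
o,M=rel(); print(M.T@U*60/400, M.T@U*100/400)
```

```text
t 20.68 pos [557.2  38.8 126. ] J [ 0.383  0.094 -0.978  0.736 -0.127 -1.058] F [-0.1 -0.1  0.2] M [-0.22  1.26  0.01] op 0.6
[[ 0.0511 -0.917   0.3957]
 [-0.9973 -0.0262  0.0679]
 [-0.0519 -0.3981 -0.9159]]
underside in mouth: ex -3.5 ey 4.6 z -19.7 angle 1.571 tilt err 0.162 F tool [ 0.   0.  -0.2] M tool [-1.27  0.17 -0.01]
[-0.0091833   0.02244486 -0.14802667] [-0.0153055   0.0374081  -0.24671112]
```

Emit:
{"name": "play_rows", "arguments": {"steps": [[0,0.008,0,0,90],[0,0.018,0,0,90],[0,0.018,0,0,90],[0,0.018,0,0,90]]}}

```text
t: 21.18
tool_pos: [550.6, 38.2, 123.3]
tool_rot: [0.706, -0.678, 0.122, -0.165]
wrist_force: [0.2, -0.6, -0.9]
opening: 0.907
```

```bash
python3 - <<'E'
from h import *
o,M=rel(); print(M.T@U*60/400)
shot('wrist','w15')
E
python3 chk.py w15
```

```text
t 21.18 pos [550.6  38.2 123.3] J [ 0.347  0.086 -1.016  0.854 -0.094 -1.144] F [ 0.2 -0.6 -0.9] M [-0.23  1.26  0.03] op 0.907
[[ 0.0507 -0.9172  0.3951]
 [-0.9974 -0.0259  0.0679]
 [-0.052  -0.3975 -0.9161]]
underside in mouth: ex -10.5 ey 4.2 z -18.5 angle 1.571 tilt err 0.163 F tool [0.6 0.1 0.9] M tool [-1.27  0.17 -0.03]
[-0.00917098  0.02254509 -0.1480122 ]
w15 block top 2571 z 45.63 n in ex,ey 0.005 -0.001 at 1.1 -8.5 rect ((-0.9670219421386719, 0.7847366333007812), (47.31391525268555, 24.271451950073242), 89.70924377441406)
 ring top z [59.4 60.3] 2124 -0.6 -2.4 z0 0.03
w15 face 889 [22.1 -1.8 -3.3] [ 0.993  0.015 -0.115] rel pivot -0.116
x_h angle 1.568530988629225 tilt comp 0.05535062614754012
```

View pics/w15.png

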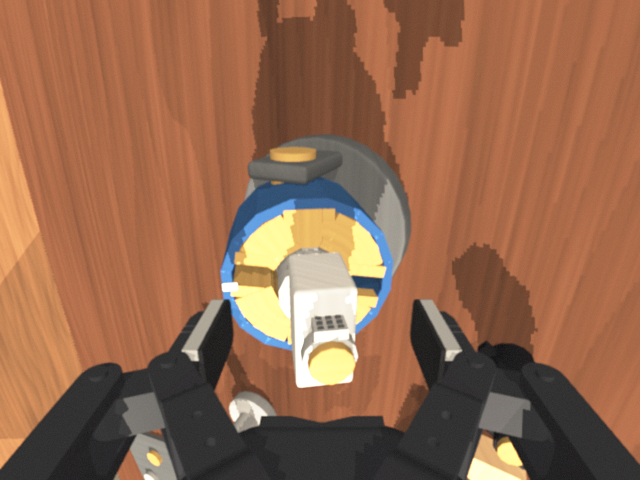

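Emit:
{"name": "play_rows", "arguments": {"steps": [[-0.004,0.01,-0.06,0,90],[-0.008,0.02,-0.12,0,90],[-0.012,0.03,-0.2,0,90],[-0.012,0.03,-0.3,0,90],[-0.012,0.03,-0.35,0,90],[-0.012,0.03,-0.35,0,90]]}}

```text
t: 21.98
tool_pos: [484.2, 34.1, 248.8]
tool_rot: [0.706, -0.678, 0.122, -0.167]
wrist_force: [-0.1, -0.3, 0.7]
opening: 0.901
```

```bash
python3 - <<'E'
from h import *
o,M=rel(); shot('wrist','w16'); shot('scene','c16'); shot('side','s16')
E
python3 chk.py w16 s16 c16
```

```text
t 21.98 pos [484.2  34.1 248.8] J [ 0.593 -0.212 -0.8    0.286 -0.618 -0.755] F [-0.1 -0.3  0.7] M [-0.18  1.21 -0.03] op 0.901
[[ 0.0521 -0.9161  0.3977]
 [-0.9972 -0.026   0.0707]
 [-0.0544 -0.4002 -0.9148]]
underside in mouth: ex -0.0 ey 1.5 z 123.1 angle 1.571 tilt err 0.161 F tool [ 0.2 -0.2 -0.7] M tool [-1.22  0.15  0.04]
w16 block top 900 z 45.59 n in ex,ey 0.008 -0.003 at 0.1 -1.5 rect ((-1.0589523315429688, 0.6189708709716797), (24.228017807006836, 46.15047073364258), 0.18625713884830475)
 ring top z [59.4 60.4] 559 -0.7 -1.7 z0 0.04
s16 block top 159 z 45.69 n in ex,ey 0.015 -0.009 at -2.4 10.5 rect ((-3.304001808166504, 3.462369918823242), (24.0394229888916, 46.728450775146484), 0.07153146713972092)
 ring top z [58.8 61.2] 113 -2.9 2.5 z0 1.38
c16 block top 149 z 45.25 n in ex,ey 0.082 0.01 at 4.2 4.6 rect ((1.6052875518798828, 2.0211315155029297), (25.349729537963867, 45.558319091796875), 2.7609243392944336)
 ring top z [59.5 60.3] 43 0.6 1.7 z0 -1.25h.py:67: RuntimeWarning: Mean of empty slice.
  ce=q.mean(0);n=np.linalg.svd(q-ce,full_matrices=False)[2][2];e=(q-ce)@n;q=q[abs(e)<max(.6,2*e.std())]
  ret = um.true_divide(
Traceback (most recent call last):
  File "chk.py", line 15, in <module>
    d=np.load('pics/'+sys.argv[1]+'.npz'); M=R.from_quat(d['o_rot']).as_matrix(); n=M@face(sys.argv[1]); print('x_h angle',np.arctan2(-n@EY,n@EX),'tilt comp',n@U)
                                                                                      ~~~~^^^^^^^^^^^^^
  File "h.py", line 67, in face
    ce=q.mean(0);n=np.linalg.svd(q-ce,full_matrices=False)[2][2];e=(q-ce)@n;q=q[abs(e)<max(.6,2*e.std())]
                   ~~~~~~~~~~~~~~~~~~~~~~~~~~~~~~~~~~~~~~~~~~^^^
IndexError: index 2 is out of bounds for axis 0 with size 0
```

View pics/c16.png

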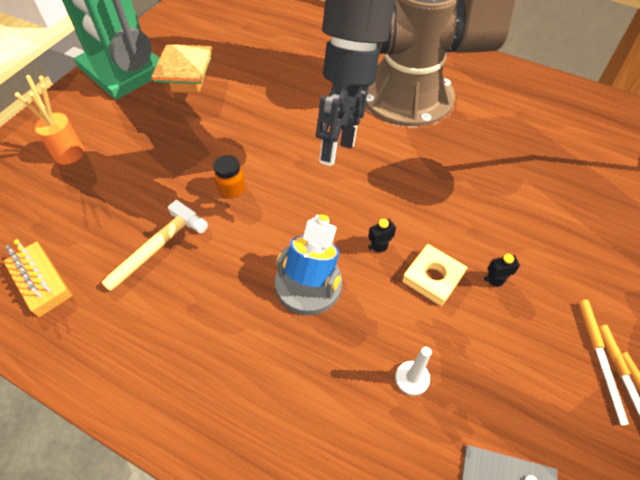

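View pics/w16.png

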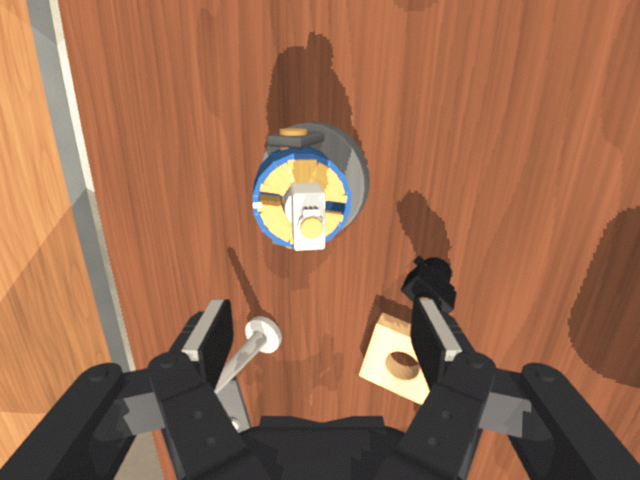

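The holder stands locked in the socket at scene (320,250). The jar (229,178), hammer (155,245) and mandrel (413,375) are where they were at the start, and the gripper is clear. Handing in.

```bash
python3 -c "
from plant import arm
print(arm.finish_job())"
```

```text
the job is handed in; nothing more can be done
None
```

I lifted the silver-ring holder out of its rest and set its foot into the leaning socket. I pushed it in against the spring, turned it clockwise about 1.43 rad until it caught, then let go and backed the gripper away. It took about 22 s and I handed it in; no verdict is reported.

**How it went in:**
- **Tilt:** The interface cannot tilt the tool directly, so I tilted it by asking for poses just out of reach.
- **Joint 3 limit:** At the socket joint 3 hit its limit, leaving the tool about 0.16 rad short of the socket's axis. I made up most of that by letting the holder pivot in a light grip inside the bore.
- **Slots:** I found the slots mostly from the wrist camera, about 0.14 rad clockwise of the index line. The lugs dropped straight in, so no search by feel was needed.

**Last checks:**
- **Locked:** Before release, a pull of about 25 N met firm resistance with the underside reading about 20 mm below the mouth, where it had been about 24–25 mm while turning.
- **Depth:** From the wrist camera the grip block's top is 45.6 mm above the mouth, so the underside is about 20.4 mm below it (18.2 to 21.8 mm allowed).
- **Tilt and centring:** The holder leans about 0.01 rad from the socket's axis and sits about 1 mm off centre.
- **Bystanders:** The jar, hammer and mandrel look unmoved in the scene picture; I did not measure them again.

**Disagreements:** The side and scene cameras put the holder about 3–5 mm and 2.5 mm off centre. Both cameras place the socket itself 1 to 3 mm off as well. The scene camera also gave a tilt of 0.08 rad, from few pixels. Depths from all three cameras agree within 0.5 mm. My final check script also stopped with an error on its last line, the holder's turn angle, but the values above had already printed.

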